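# Put the moulding press tooling away in its nests

### The job

Put the tooling of the moulding press away: set each piece upright and flat in the nest whose outline matches its footprint. The two-part mould goes together in its rectangular nest: the lower half at the bottom and the upper half squarely on top of it with the edges lined up. Leave the jar of pellets where it stands.

Things in the scene. Friction and masses are not known exactly. Their poses are not given: they have to be found in the camera images.
- mould_lower: Lower mould half: aluminium block 80 x 50 x 26 mm (x, y, z) with an open rectangular cavity with a dark floor (52 x 28 mm, 12 mm deep) in its top. Loose, about 0.24 kg, stands right way up on the table, any yaw. Origin at the centre of its underside; x along its length, y across, z up. Turning it by half a turn about z changes nothing.
- mould_upper: Upper mould half: solid aluminium block 80 x 50 x 22 mm with a round sprue boss (24 mm diameter, 8 mm high) in the middle of its top and four dark screw heads. Loose, about 0.24 kg, right way up on the table, any yaw. Origin at the centre of its underside; x along its length, y across, z up. Half a turn about z changes nothing. Its flat underside rests on the top of the lower half, which is 26 mm above the lower half's origin.
- clamp_bar: Clamp bar: slim steel bar 100 x 24 x 26 mm with a dark bolt hole near each end of its top. Loose, about 0.42 kg, lies on the table, any yaw. Origin at the centre of its underside; x along its length, y across, z up. Half a turn about z changes nothing.
- round_mould: Round mould: aluminium cylinder 62 mm in diameter, 40 mm high, upright, with a dark hole and four screw heads in its flat top. Loose, about 0.30 kg. Origin at the centre of its underside, z up along its axis. Its yaw does not matter. Gripped less than 6 mm above its underside, the fingers would meet the rim of the nest.
- nozzle: Nozzle: upright steel piece, a cylinder 36 mm in diameter and 32 mm high that tapers above to a 13 mm tip, 56 mm high in all. Loose, about 0.22 kg. Origin at the centre of its underside, z up along its axis. Its yaw does not matter. Grip it by the cylinder; gripped less than 6 mm above its underside, the fingers would meet the rim of the nest.
- nest_rect: Nest of the two-part mould: fixed black rectangular plate 104 x 74 mm with a grey 80 x 50 mm inlay. Pocket 92 x 62 mm, its floor 4 mm above the table. Four L-shaped stops at the corners of the pocket rise to 8 mm above the table and are 6 mm thick, 20 mm long along the long sides; the middles of the long sides are open for fingers. Origin at the centre of its underside, on the table; x along its length, y across, z up.
- nest_bar: Nest of the clamp bar: fixed narrow black plate 124 x 48 mm with a grey 100 x 24 mm inlay. Pocket 112 x 36 mm, its floor 4 mm above the table. Four L-shaped stops at the corners of the pocket rise to 8 mm above the table and are 6 mm thick, 20 mm long along the long sides; the middles of the long sides are open for fingers. Origin at the centre of its underside, on the table; x along its length, y across, z up.
- nest_big_round: Nest of the round mould: fixed black round dish 86 mm in outer diameter with a grey 62 mm inlay. Pocket 74 mm in diameter, floor 4 mm and rim 8 mm above the table. Origin at the centre of its underside, on the table.
- nest_small_round: Nest of the nozzle: fixed black round dish 60 mm in outer diameter with a grey 36 mm inlay. Pocket 48 mm in diameter, floor 4 mm and rim 8 mm above the table. Origin at the centre of its underside, on the table.
- pellet_jar: Bystander: loose dark-green jar with a white cap, 72 mm in diameter, 95 mm high, to the robot's right. Origin at the centre of its underside. Leave it alone.
Things that resemble listed ones, but are neither listed nor needed, are in the scene too. What is shaped like the clamp_bar but purple is not meant.

How it is judged:
By the outcome, as a careful person would: the job done as asked, in the order asked, and still so for the second after the job is handed in, with the robot touching nothing.
It also fails if it takes over 131 s, if anything falls off the work surface, if the arm or the gripper's body presses on something with over 40 N, if the wrist force passes 120 N, or if a joint passes its speed limit or range.

### The arm

A 7-joint arm with a two-finger parallel gripper is mounted at the origin on the work surface. World frame = base frame: x ahead of the robot, y to its left, z up, the work surface at z = 0. Lengths are in m, angles in rad, forces in N, time in s.
With the tool pointing down it reaches from about 0.35 to 0.9 m from the base axis. Payload 8.1 kg.
Tool frame: the origin (TCP) lies midway between the tips of the shut fingers; the grasp point (between the pads) lies 19 mm behind it; z points along the fingers, y is the line along which they close (so a half turn about z gives the same grasp; the last joint's range is limited). The gripper opens to 85 mm and grips with 20 to 120 N. Pads are 22 mm wide; open, the fingers measure 114 mm over their backs; the gripper's body (76 mm by 85 mm) begins 54 mm behind the grasp point. The pads swing forward as they close: fully open they stand 13 mm farther back than shut.
Start: joints at [1.053, 0.434, 0.025, 1.573, -0.012, 1.134, -0.075], TCP at [0.252, -0.572, 0.231] pointing down, gripper open.
Joint ranges: [-2.62, 2.62], [-0.44, 2.09], [-1.27, 1.32], [0.08, 2.57], [-1.32, 4.46], [0.12, 2], [-2.74, 2.74]. Speed limits (rad/s): [2.22, 2.22, 3.01, 3.01, 3.14, 3.14, 3.14].

### API

Orientations are given as a unit quaternion [w, x, y, z].
In Python, from plant import arm, get_image gives the robot as it stands.
- The arm moves only by the tool play_rows, never from a script. Its arguments are lists of equal length, an entry for each row: "gripper": the gripper's target within -1 to 1 (shut at 1, half-way at 0, fully open at -1); "delta_pos": the shift along the tool's x, y, z in cm, a list of three; "angular": the turn, a rotation vector about the tool's x, y, z in rad, a list of three. A call has exactly 5 rows; each row shifts and turns the commanded pose from where the row before left it, along the tool's axes as they then stand; what a row does not reach is not made up. A row lasts 1/12 s, in which the tool goes at most 41.7 mm and 7.16 degrees, less where a joint would pass 70% of its speed; a pose out of reach is approached as far as the arm can. A call with a gripper value outside its range is refused whole. The fingers move at their own pace and stop on an object; "force" is the grip in N (left out, the last holds). Time passes only in rows, so rows that do not move let the fingers close, or fill a call up. It gives the time, the measured TCP pose, the force, the opening and the grip force at its end, in the units of the state.
- arm.sense(): the state, without advancing time (a new reading comes with each control period).
- get_image(name): name is "side" or "top"; returns a dict with "frame" (480x640x3 uint8, red, green, blue), "range_z" (480x640 float32, m along the optical axis (not along the pixel's ray), 0 where there is no reading), "K" (3x3 intrinsics, pixels), "distortion" ([k1, k2, p1, p2, k3] as OpenCV has them; the pictures are not rectified), "R" (3x3) and "t" (3): a world point X has camera coordinates R X + t. Camera axes: x right, y down, z forward; pixel columns grow to the right and rows downward; lengths in m; the calibration is good to about 2 mm. A picture is of the moment at which its call begins.
- arm.close_job(): hands the job in; it is judged then, once.
The state is a dict: "t": time; "joint_positions": joint angles; "joint_vel": joint speeds; "joint_efforts": joint torques, N m; "position": TCP position; "tool_rot": TCP orientation; "contact_force": force on the tool from outside, world axes, zero at the start; "wrist_torque": the same for the moment, N m; "gripper_width": finger opening in m; "gripper_force": force on a finger pad.
Only numpy, scipy, OpenCV 4.12 (cv2) and the standard library are available. Lean on these libraries where they do the work, as an engineer would, in place of code of your own. Each camera call takes 0.05 s, during which the arm holds its last target. There are 200 camera calls.

## Working session

There is one attempt and no reset: what is moved stays moved. The work goes in short steps, Python scripts to look and compute and a tool call to move; the robot and the scene stay as the last step left them, time stands still between calls to the robot, and variables do not carry over. Pictures are saved under pics/ and viewed, at most 14 in all, crops included, and the job is handed in when it is done.

Besides the shell and the picture viewer there is one more tool, called after "Emit:" as name(argument=value, ...) on one line, values as JSON. play_rows: Moves the arm, as the interface text tells. Its arguments: {"type":"object","properties":{"gripper":{"type":"array","items":{"type":"number"}},"delta_pos":{"type":"array","items":{"type":"array","items":{"type":"number"}}},"angular":{"type":"array","items":{"type":"array","items":{"type":"number"}}},"force":{"type":"number"}},"required":["gripper","delta_pos","angular"]}

```bash
ls; mkdir -p pics; python3 - <<'E'
from plant import arm,get_image
import cv2,numpy as np
for n in("top","side"):
    d=get_image(n); cv2.imwrite(f"pics/{n}0.png",d["frame"][:,:,::-1]); np.savez(f"{n}0.npz",**d)
    print(n,d["K"].round(1).tolist(),d["distortion"],(-d["R"].T@d["t"]).round(3),d["R"].round(2).tolist())
print(arm.sense())
E
```

```text
pics
top [[565.8, 0.0, 318.9], [0.0, 565.8, 234.6], [0.0, 0.0, 1.0]] [-0.06420265  0.          0.          0.          0.        ] [ 0.414 -0.009  1.371] [[0.03, -1.0, -0.0], [-1.0, -0.03, -0.08], [0.08, 0.0, -1.0]]
side [[565.4, 0.0, 313.5], [0.0, 565.4, 239.2], [0.0, 0.0, 1.0]] [-0.03619784  0.          0.          0.          0.        ] [-0.067  1.041  1.019] [[-0.88, -0.48, -0.01], [-0.3, 0.57, -0.76], [0.37, -0.67, -0.65]]
{'t': 0.1, 'joint_positions': array([ 1.05336508,  0.43515396,  0.0250053 ,  1.5739699 , -0.01163462,
        1.1340107 , -0.0750911 ]), 'joint_vel': array([ 0.00091983, -0.00122618,  0.00178904, -0.00256115,  0.00087813,
       -0.00068285,  0.00023952]), 'joint_efforts': array([ 3.04150672e-03, -6.71751595e+01,  1.02791525e+00, -3.16902244e+01,
        1.58105482e-02,  7.11702334e-03,  7.05691582e-05]), 'position': array([ 0.25166751, -0.57161297,  0.23061841]), 'tool_rot': array([-6.69865124e-04,  9.78576810e-01,  2.05880885e-01, -1.96847845e-04]), 'contact_force': array([-0.41877192, -0.29607968,  0.58359566]), 'wrist_torque': array([-0.05847698,  0.01062517, -0.00908992]), 'gripper_force': 0.0, 'gripper_width': 0.08557594798907948}
```

View pics/top0.png

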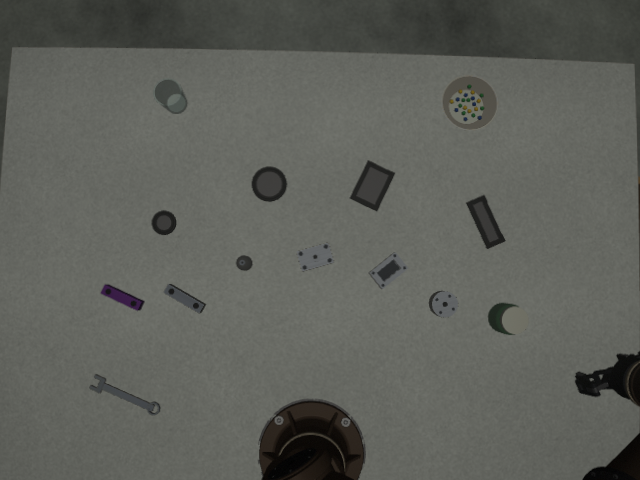

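View pics/side0.png

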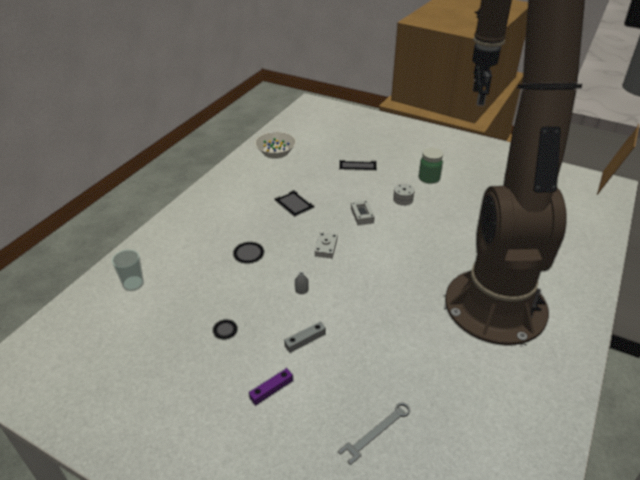

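The top view shows the gray bar at (185,298) and a purple bar at (122,297). The gray one fits the clamp bar, since purple is excluded. The upper half (boss and screws) seems to be at (315,257) and the lower half (cavity) at (388,270). The round mould is at (444,304) and the nozzle at (244,263). The nests are rect (373,185), bar (486,221), big round (269,184) and small round (164,222). I'll confirm these in a crop.

```bash
python3 - <<'E'
import cv2,numpy as np
f=np.load("top0.npz")["frame"][:,:,::-1]
a=cv2.resize(f[240:330,90:290],None,fx=4,fy=4,interpolation=cv2.INTER_CUBIC)
b=cv2.resize(f[235:325,280:480],None,fx=3.0*4/3,fy=4,interpolation=cv2.INTER_CUBIC)
cv2.imwrite("pics/crop1.png",cv2.resize(np.vstack([a,b]),(666,600)))
E
```

```text
(no output)
```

View pics/crop1.png

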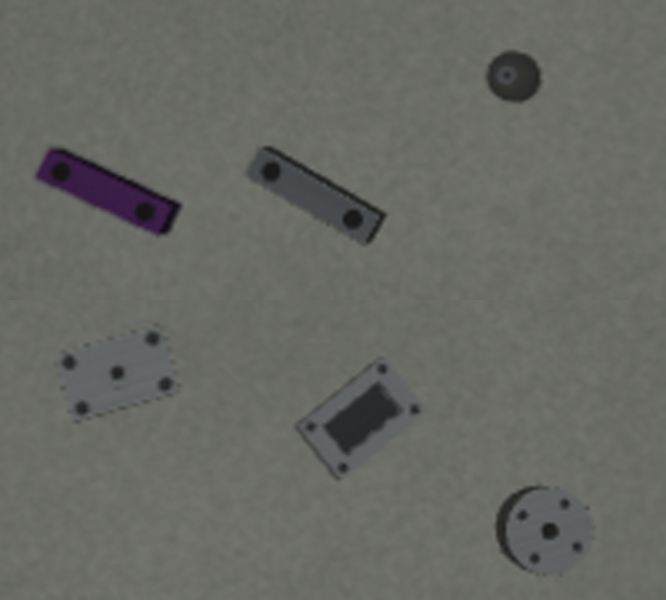

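```bash
cat > h.py <<'E'
import numpy as np,cv2
def rays(d,px):
    u=cv2.undistortPoints(np.float64(px).reshape(-1,1,2),d["K"],d["distortion"]).reshape(-1,2)
    return -d["R"].T@d["t"],np.c_[u,np.ones(len(u))]@d["R"]   # origin, dirs with unit optical z
def plane(d,px,z):
    o,r=rays(d,px); return o+r*((z-o[2])/r[:,2])[:,None]
def cloud(d):
    v,u=np.mgrid[:480,:640]; o,r=rays(d,np.c_[u.ravel(),v.ravel()])
    return (o+r*d["range_z"].reshape(-1,1)).reshape(480,640,3)
def tri(d1,p1,d2,p2):
    o1,a=rays(d1,p1);o2,b=rays(d2,p2);a,b=a[0],b[0]
    s=np.linalg.lstsq(np.c_[a,-b],o2-o1,rcond=None)[0]
    return (o1+a*s[0]+o2+b*s[1])/2,np.linalg.norm(o1+a*s[0]-o2-b*s[1])
E
python3 - <<'E'
from h import *
for n in("top","side"):
    d=dict(np.load(n+"0.npz")); P=cloud(d); z=P[...,2]; ok=(d["range_z"]>0)&(P[...,0]>.2)&(P[...,0]<.9)&(abs(P[...,1])<.6)
    t=z[ok&(abs(z)<.008)]; print(n,"table",t.mean(),t.std())
    m=(ok&(z>.010)&(z<.15)).astype(np.uint8)
    k,l,s,c=cv2.connectedComponentsWithStats(m)
    for i in range(1,k):
        if s[i,4]<25: continue
        zz=z[l==i]; h=np.percentile(zz,85); top=(l==i)&(z>h-.006)
        print(c[i].round(0),s[i,4],"h",h.round(4),"xyz",np.median(P[top],0).round(3))
    g=cv2.cvtColor(d["frame"],cv2.COLOR_RGB2HSV)[...,2]; 
    b=(g<45).astype(np.uint8); k,l,s,c=cv2.connectedComponentsWithStats(b)
    for i in range(1,k):
        if s[i,4]>60 and ok[int(c[i][1]),int(c[i][0])]: print(" dark",c[i].round(0),s[i])
    print("table v",np.median(g))
E
```

```text
top table 0.00025636879991239347 0.0028726619783815428
[169.  95.] 732 h 0.0886 xyz [0.839 0.36  0.089]
[472. 104.] 1223 h 0.0379 xyz [ 0.845 -0.389  0.037]
[470.  98.] 27 h 0.0314 xyz [ 0.861 -0.367  0.03 ]
[471. 112.] 34 h 0.0333 xyz [ 0.826 -0.366  0.031]
[314. 256.] 702 h 0.0268 xyz [0.464 0.003 0.024]
[388. 270.] 720 h 0.0286 xyz [ 0.438 -0.173  0.027]
[244. 262.] 180 h 0.0524 xyz [0.446 0.17  0.053]
[122. 298.] 472 h 0.0284 xyz [0.353 0.46  0.026]
[184. 298.] 474 h 0.0288 xyz [0.357 0.312 0.026]
[443. 304.] 605 h 0.0432 xyz [ 0.361 -0.304  0.041]
[508. 318.] 994 h 0.0973 xyz [ 0.331 -0.453  0.096]
 dark [372. 186.] [351 161  43  50 525]
 dark [269. 184.] [252 167  34  34 385]
 dark [485. 222.] [467 196  38  53 545]
 dark [164. 223.] [152 211  24  24 272]
 dark [388. 270.] [378 261  21  19 178]
 dark [495. 316.] [489 304  20  29 205]
 dark [614. 379.] [ 575  352   65   54 1791]
table v 103.0
side table -0.00037078441216858185 0.0023688327735204
[277. 144.] 595 h 0.0364 xyz [ 0.839 -0.387  0.036]
[431. 165.] 695 h 0.0945 xyz [ 0.332 -0.445  0.095]
[403. 193.] 358 h 0.041 xyz [ 0.361 -0.298  0.039]
[362. 211.] 386 h 0.027 xyz [ 0.439 -0.169  0.025]
[325. 244.] 416 h 0.0251 xyz [0.464 0.012 0.022]
[128. 268.] 942 h 0.0852 xyz [0.841 0.362 0.086]
[301. 282.] 222 h 0.0477 xyz [0.446 0.179 0.048]
[304. 336.] 519 h 0.0268 xyz [0.359 0.318 0.025]
[270. 385.] 652 h 0.0277 xyz [0.357 0.468 0.026]
 dark [492.  20.] [ 476    0   35   43 1150]
 dark [483.  70.] [472  45  29  60 901]
 dark [294. 205.] [276 192  37  23 116]
 dark [248. 252.] [234 243  29  19 131]
 dark [225. 329.] [214 321  22  18 134]
table v 162.0
```

```bash
cat >> h.py <<'E'
def blobs(d,box,thr=None,amin=4,amax=900,s=6):
    x0,y0,x1,y1=box; g=cv2.cvtColor(d["frame"],cv2.COLOR_RGB2GRAY)[y0:y1,x0:x1]
    G=cv2.resize(g,None,fx=s,fy=s,interpolation=cv2.INTER_CUBIC)
    b=(G<thr).astype(np.uint8); out=[]
    for c in cv2.findContours(b,cv2.RETR_EXTERNAL,cv2.CHAIN_APPROX_NONE)[0]:
        A=cv2.contourArea(c)/s/s
        if amin<=A<=amax: out.append((A,(c.reshape(-1,2)+.5)/s-.5+[x0,y0]))
    return out
def rect(d,pts,z):
    W=plane(d,pts,z)[:,:2]; (c,wh,a)=cv2.minAreaRect(np.float32(W*1000)); a=a if wh[0]>wh[1] else a+90
    return np.round(c,1),np.round(sorted(wh)[::-1],1),round((a+90)%180-90,1)
E
python3 - <<'E'
from h import *
T=dict(np.load("top0.npz"));S=dict(np.load("side0.npz"))
def cen(c): return cv2.moments(np.float32(c.reshape(-1,1,2)))
def mc(c): m=cen(c); return [m["m10"]/m["m00"],m["m01"]/m["m00"]]
for nm,tb,sb in(("rect",(345,155,402,217),(268,184,322,222)),("bar",(460,190,512,255),(332,154,384,176)),("bigr",(245,160,295,208),(228,236,270,268)),("smallr",(145,205,185,242),(206,314,244,344))):
    cs=[]
    for n,d,bx in(("T",T,tb),("S",S,sb)):
        g=cv2.cvtColor(d["frame"],cv2.COLOR_RGB2GRAY)[bx[1]:bx[3],bx[0]:bx[2]]
        thr=(np.percentile(g,2)+np.percentile(g,95))/2
        A,c=max(blobs(d,bx,thr,50,4000),key=lambda q:q[0]); cs.append(mc(c))
        print(nm,n,"rect",*rect(d,c,.007),"cen",plane(d,[mc(c)],.007)[0].round(4))
    print("   tri",*tri(T,[cs[0]],S,[cs[1]]))
for nm,tb,sb,z,thr in(("upper",(295,240,337,274),(312,230,342,262),.022,60),("lower",(366,250,412,292),(348,198,378,228),.026,60),("cbar",(162,280,208,316),(282,320,330,354),.026,55),("rmould",(426,286,462,320),(388,180,418,208),.040,60)):
    for n,d,bx,t in(("T",T,tb,thr),("S",S,sb,thr+25)):
        for A,c in blobs(d,bx,t,2,300): print(nm,n,round(A,1),np.round(mc(c),1),plane(d,[mc(c)],z)[0].round(4))
E
```

```text
rect T rect [ 642.6 -131.6] [105.8  74.6] -24.2 cen [ 0.6423 -0.1315  0.007 ]
rect S rect [ 643.9 -126.6] [109.7  77.7] -24.4 cen [ 0.6422 -0.1243  0.007 ]
   tri [ 0.64467596 -0.13137605  0.00129768] 0.0031267323964782718
bar T rect [ 561.9 -409.9] [124.7  51.5] 24.8 cen [ 0.5614 -0.4095  0.007 ]
bar S rect [ 562.5 -403.7] [121.8  57.1] 26.0 cen [ 0.5616 -0.4024  0.007 ]
   tri [ 0.56338281 -0.41032153  0.00191235] 0.003112287200791694
bigr T rect [639.7 119.8] [85.8 85.6] 58.6 cen [0.6397 0.1199 0.007 ]
bigr S rect [640.7 124.9] [86.8 83.8] -62.1 cen [0.6403 0.1257 0.007 ]
   tri [0.64188877 0.12107227 0.00241851] 0.0031959750037151824
smallr T rect [538.4 373.3] [60.3 59.5] -88.4 cen [0.5381 0.3731 0.007 ]
smallr S rect [539.1 377.8] [61.  56.8] -37.3 cen [0.5388 0.3784 0.007 ]
   tri [0.53982795 0.37508858 0.00274257] 0.0030832996716328148
upper T 7.8 [304.2 267. ] [0.4391 0.0272 0.022 ]
upper T 7.8 [329.2 259.8] [ 0.4578 -0.0319  0.022 ]
upper T 8.9 [314.8 256.4] [0.4651 0.0028 0.022 ]
upper T 7.9 [300.3 253.3] [0.4715 0.0375 0.022 ]
upper T 7.8 [325.4 246.1] [ 0.4903 -0.0219  0
[... 390 characters left out ...]
9 209.1] [ 0.4397 -0.1693  0.026 ]
cbar T 27.3 [195.5 305.3] [0.3411 0.2823 0.026 ]
cbar T 26.8 [171. 291.] [0.373  0.3423 0.026 ]
cbar T 57.1 [190.  296.6] [0.3611 0.2963 0.026 ]
cbar S 17.0 [292.1 339.4] [0.3756 0.3441 0.026 ]
cbar S 188.5 [305.2 340.7] [0.3478 0.3334 0.026 ]
cbar S 16.4 [317.2 326.5] [0.3438 0.284  0.026 ]
rmould T 4.0 [440.1 312. ] [ 0.3419 -0.2948  0.04  ]
rmould T 3.5 [452.8 308.6] [ 0.3506 -0.3246  0.04  ]
rmould T 16.9 [444.6 303.8] [ 0.3613 -0.3052  0.04  ]
rmould T 4.1 [436.5 299.2] [ 0.3717 -0.2857  0.04  ]
rmould T 3.6 [449.2 295.6] [ 0.3807 -0.3157  0.04  ]
rmould T 53.4 [432. 301.] [ 0.3671 -0.2753  0.04  ]
rmould S 140.2 [402.6 198.9] [ 0.3481 -0.2525  0.04  ]
```

```bash
cat > go.py <<'E'
import sys,numpy as np
from plant import arm
from scipy.spatial.transform import Rotation as Ro
s=arm.sense(); R=Ro.from_quat(np.roll(s["tool_rot"],-1)); p=np.array(s["position"])
yaw=np.degrees(np.arctan2(R.as_matrix()[1,0],R.as_matrix()[0,0]))
print("t",round(s["t"],2),"pos",p.round(4),"yaw",yaw.round(2),"w",round(s["gripper_width"],4),"F",s["contact_force"].round(1),"gf",round(s["gripper_force"],1))
if len(sys.argv)>3:
    x,y,z,t=map(float,sys.argv[1:5]); c,q=np.cos(np.radians(t)),np.sin(np.radians(t))
    Rt=Ro.from_matrix(np.array([[c,q,0],[q,-c,0],[0,0,-1]]))
    w=np.array([x,y,z])-p
    print("rotvec",(R.inv()*Rt).as_rotvec().round(4),"| cm if moved before turn",(R.inv().apply(w)*100).round(2),"| after turn",(Rt.inv().apply(w)*100).round(2))
E
python3 go.py .437 -.173 .12 130.2
python3 - <<'E'
from h import *
T=dict(np.load("top0.npz"));S=dict(np.load("side0.npz"))
# nozzle: outline of cylinder in the top view
A,c=max(blobs(T,(230,248,260,278),78,30,400),key=lambda q:q[0]); print(A,cv2.minEnclosingCircle(np.float32(c)))
P=cloud(T);m=(P[...,2]>.012)&(np.hypot(P[...,0]-.446,P[...,1]-.17)<.03);print(P[m].mean(0),np.ptp(P[m],axis=0), [P[m&(P[...,2]>k)].mean(0).round(4) for k in(.03,.05)])
print(rect(T,c,.02),rect(T,c,.032))
E
```

```text
t 0.1 pos [ 0.2517 -0.5716  0.2306] yaw 23.76 w 0.0856 F [-0.4 -0.3  0.6] gf 0.0
rotvec [-1.1000e-03 -1.2000e-03 -1.8577e+00] | cm if moved before turn [ 33.03 -29.    11.1 ] | after turn [18.48 39.88 11.06]
193.56944444444446 ((243.8806915283203, 262.740478515625), 8.311930656433105)
[0.44552595 0.16931111 0.0419393 ] [0.03349355 0.03170949 0.04849135] [array([0.4455, 0.17  , 0.0433]), array([0.446 , 0.1701, 0.0551])]
(array([445.6, 171.5]), array([39.5, 35.9]), 78.0) (array([445.3, 169.9]), array([39.1, 35.6]), 78.0)
```

Emit:
play_rows(gripper=[-1, -1, -1, -1, -1], delta_pos=[[2.2, -1.93, 0.4], [2.2, -1.93, 0.4], [2.2, -1.93, 0.4], [2.2, -1.93, 0.4], [2.2, -1.93, 0.4]], angular=[[0, 0, 0], [0, 0, 0], [0, 0, 0], [0, 0, 0], [0, 0, 0]], force=50)

```text
t: 0.52
position: [0.3138, -0.4379, 0.2108]
tool_rot: [-0.0, 0.979, 0.206, -0.0]
contact_force: [0.9, 0.4, 0.3]
gripper_width: 0.0858
gripper_force: 0.0
```

Emit:
play_rows(gripper=[-1, -1, -1, -1, -1], delta_pos=[[2.2, -1.93, 0.8], [2.2, -1.93, 0.8], [2.2, -1.93, 0.8], [2.2, -1.93, 0.8], [2.2, -1.93, 0.8]], angular=[[0, 0, 0], [0, 0, 0], [0, 0, 0], [0, 0, 0], [0, 0, 0]])

```text
t: 0.93
position: [0.3756, -0.3053, 0.1708]
tool_rot: [-0.0, 0.979, 0.206, -0.0]
contact_force: [1.2, 0.2, -0.7]
gripper_width: 0.0856
gripper_force: 0.0
```

Emit:
play_rows(gripper=[-1, -1, -1, -1, -1], delta_pos=[[2.2, -1.93, 0.8], [2.2, -1.93, 0.8], [2.2, -1.93, 0.8], [2.2, -1.93, 0.8], [2.2, -1.93, 0.8]], angular=[[0, 0, 0], [0, 0, 0], [0, 0, 0], [0, 0, 0], [0, 0, 0]])

```text
t: 1.35
position: [0.4374, -0.1727, 0.1308]
tool_rot: [-0.0, 0.979, 0.206, -0.0]
contact_force: [1.1, 0.2, -0.2]
gripper_width: 0.0853
gripper_force: 0.0
```

Emit:
play_rows(gripper=[-1, -1, -1, -1, -1], delta_pos=[[0, 0, 0], [0, 0, 0], [0, 0, 0], [0, 0, 0], [0, 0, 0]], angular=[[0, 0, -0.12], [0, 0, -0.12], [0, 0, -0.12], [0, 0, -0.12], [0, 0, -0.12]])

```text
t: 1.77
position: [0.437, -0.1739, 0.1311]
tool_rot: [-0.0, 0.873, 0.489, -0.0]
contact_force: [0.0, 0.1, 0.8]
gripper_width: 0.0852
gripper_force: 0.0
```

Emit:
play_rows(gripper=[-1, -1, -1, -1, -1], delta_pos=[[0, 0, 0], [0, 0, 0], [0, 0, 0], [0, 0, 0], [0, 0, 0]], angular=[[0, 0, -0.12], [0, 0, -0.12], [0, 0, -0.12], [0, 0, -0.12], [0, 0, -0.12]])

```text
t: 2.18
position: [0.437, -0.1741, 0.1311]
tool_rot: [-0.0, 0.689, 0.724, -0.0]
contact_force: [0.4, 0.1, 0.1]
gripper_width: 0.0853
gripper_force: 0.0
```

Emit:
play_rows(gripper=[-1, -1, -1, -1, -1], delta_pos=[[0, 0, 0], [0, 0, 0], [0, 0, 0], [0, 0, 0], [0, 0, 0]], angular=[[0, 0, -0.12], [0, 0, -0.12], [0, 0, -0.12], [0, 0, -0.12], [0, 0, -0.12]])

```text
t: 2.6
position: [0.437, -0.1741, 0.1311]
tool_rot: [-0.0, 0.444, 0.896, -0.0]
contact_force: [-0.3, -0.7, 0.0]
gripper_width: 0.0851
gripper_force: 0.0
```

```bash
python3 go.py .4373 -.1732 .003 130.2
```

```text
t 2.6 pos [ 0.437  -0.1741  0.1311] yaw 127.23 w 0.0851 F [-0.3 -0.7  0. ] gf 0.0
rotvec [-0.0003 -0.0004 -0.0519] | cm if moved before turn [ 0.05  0.08 12.81] | after turn [ 0.05  0.08 12.81]
```

Emit:
play_rows(gripper=[-1, -1, -1, -1, -1], delta_pos=[[0.05, 0.08, 3], [0, 0, 3.5], [0, 0, 3.5], [0, 0, 2], [0, 0, 0.8]], angular=[[0, 0, -0.052], [0, 0, 0], [0, 0, 0], [0, 0, 0], [0, 0, 0]])

```text
t: 3.02
position: [0.4355, -0.1726, 0.0004]
tool_rot: [-0.002, 0.424, 0.906, -0.0]
contact_force: [0.1, 0.5, -0.2]
gripper_width: 0.0852
gripper_force: 0.0
```

Emit:
play_rows(gripper=[1, 1, 1, 1, 1], delta_pos=[[0, 0, 0], [0, 0, 0], [0, 0, 0], [0, 0, 0], [0, 0, 0]], angular=[[0, 0, 0], [0, 0, 0], [0, 0, 0], [0, 0, 0], [0, 0, 0]], force=50)

```text
t: 3.43
position: [0.4388, -0.1735, 0.0049]
tool_rot: [0.001, 0.424, 0.906, 0.0]
contact_force: [-1.8, 1.3, 7.6]
gripper_width: 0.0489
gripper_force: 53.1
```

Emit:
play_rows(gripper=[1, 1, 1, 1, 1], delta_pos=[[0, 0, 0], [0, 0, 0], [0, 0, 0], [0, 0, 0], [0, 0, 0]], angular=[[0, 0, 0], [0, 0, 0], [0, 0, 0], [0, 0, 0], [0, 0, 0]])

```text
t: 3.85
position: [0.4388, -0.1735, 0.0049]
tool_rot: [0.001, 0.424, 0.906, 0.0]
contact_force: [-0.3, 1.0, 7.4]
gripper_width: 0.0488
gripper_force: 53.1
```

```bash
python3 go.py .6425 -.1315 .1 155.7
```

```text
t 3.85 pos [ 0.4388 -0.1735  0.0049] yaw 129.87 w 0.0488 F [-0.3  1.   7.4] gf 53.1
rotvec [ 0.0009  0.0029 -0.4509] | cm if moved before turn [-9.86 18.34 -9.46] | after turn [-16.84  12.21  -9.51]
```

Emit:
play_rows(gripper=[1, 1, 1, 1, 1], delta_pos=[[0, 0, -1], [0, 0, -2], [0, 0, -2.5], [0, 0, -2.5], [0, 0, -1.5]], angular=[[0, 0, 0], [0, 0, 0], [0, 0, 0], [0, 0, 0], [0, 0, 0]])

```text
t: 4.27
position: [0.4382, -0.1733, 0.1015]
tool_rot: [0.001, 0.424, 0.906, 0.0]
contact_force: [-0.1, -0.6, -2.7]
gripper_width: 0.0487
gripper_force: 52.9
```

Emit:
play_rows(gripper=[1, 1, 1, 1, 1], delta_pos=[[0, 0, 0], [0, 0, 0], [0, 0, 0], [0, 0, 0], [0, 0, 0]], angular=[[0, 0, -0.09], [0, 0, -0.09], [0, 0, -0.09], [0, 0, -0.09], [0, 0, -0.09]])

```text
t: 4.68
position: [0.4373, -0.1734, 0.0994]
tool_rot: [0.0, 0.209, 0.978, -0.0]
contact_force: [0.1, -0.3, -3.0]
gripper_width: 0.049
gripper_force: 52.8
```

Emit:
play_rows(gripper=[1, 1, 1, 1, 1], delta_pos=[[-1.2, 0.9, 0], [-2, 1.4, 0], [-2.3, 1.7, 0], [-2.4, 1.7, 0], [-2.4, 1.7, 0]], angular=[[0, 0, 0], [0, 0, 0], [0, 0, 0], [0, 0, 0], [0, 0, 0]])

```text
t: 5.1
position: [0.5628, -0.1484, 0.0995]
tool_rot: [0.0, 0.211, 0.977, -0.0]
contact_force: [1.2, 0.4, -3.1]
gripper_width: 0.0488
gripper_force: 52.8
```

Emit:
play_rows(gripper=[1, 1, 1, 1, 1], delta_pos=[[-2.4, 1.7, 0], [-2.3, 1.7, 0], [-1.3, 1, 0], [-0.5, 0.4, 0], [0, 0, 0]], angular=[[0, 0, 0], [0, 0, 0], [0, 0, 0], [0, 0, 0], [0, 0, 0]])

```text
t: 5.52
position: [0.6418, -0.1305, 0.099]
tool_rot: [0.0, 0.21, 0.978, 0.0]
contact_force: [0.2, 0.6, -1.8]
gripper_width: 0.0494
gripper_force: 52.8
```

```bash
python3 go.py .6436 -.132 .0105 155.7
python3 - <<'E'
from plant import get_image
import cv2,numpy as np
for n in("top","side"):
    d=get_image(n); np.savez(f"{n}1.npz",**d)
    f=d["frame"][:,:,::-1]; f=f[110:260,300:450] if n=="top" else f[130:280,220:370]
    cv2.imwrite(f"c_{n}.png",cv2.resize(f,(400,400),interpolation=cv2.INTER_CUBIC))
cv2.imwrite("pics/held1.png",np.hstack([cv2.imread("c_top.png"),cv2.imread("c_side.png")]))
E
```

```text
t 5.52 pos [ 0.6418 -0.1305  0.099 ] yaw 155.71 w 0.0494 F [ 0.2  0.6 -1.8] gf 52.8
rotvec [0.0011 0.0004 0.0001] | cm if moved before turn [-0.23 -0.07  8.85] | after turn [-0.23 -0.06  8.85]
```

View pics/held1.png

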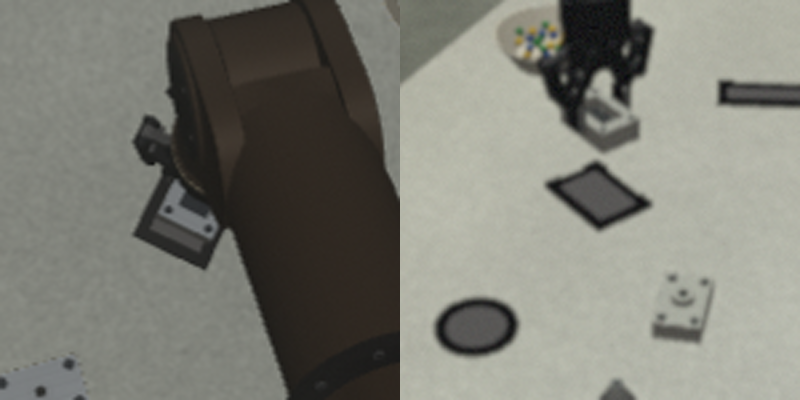

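The crop shows the lower half held level above the rectangular nest (top crop about (190,210)) and aligned with it. I'm lowering it now.

Emit:
play_rows(gripper=[1, 1, 1, 1, 1], delta_pos=[[-0.23, -0.07, 2], [0, 0, 2.5], [0, 0, 2], [0, 0, 1], [0, 0, 0]], angular=[[0, 0, 0], [0, 0, 0], [0, 0, 0], [0, 0, 0], [0, 0, 0]])

```text
t: 6.03
position: [0.6399, -0.1338, 0.0212]
tool_rot: [-0.002, 0.211, 0.977, -0.001]
contact_force: [-0.7, -0.6, -3.2]
gripper_width: 0.0489
gripper_force: 52.7
```

Emit:
play_rows(gripper=[1, 1, 1, 1, 1], delta_pos=[[0, 0, 0.4], [0, 0, 0.3], [0, 0, 0.3], [0, 0, 0.2], [0, 0, 0]], angular=[[0, 0, 0], [0, 0, 0], [0, 0, 0], [0, 0, 0], [0, 0, 0]])

```text
t: 6.45
position: [0.6428, -0.1329, 0.0114]
tool_rot: [0.0, 0.211, 0.978, -0.0]
contact_force: [-0.2, -0.7, -3.2]
gripper_width: 0.0489
gripper_force: 52.8
```

```bash
python3 go.py .6436 -.132 .0095 155.7
```

```text
t 6.45 pos [ 0.6428 -0.1329  0.0114] yaw 155.66 w 0.0489 F [-0.2 -0.7 -3.2] gf 52.8
rotvec [-0.0001  0.0002 -0.0008] | cm if moved before turn [-0.04  0.12  0.19] | after turn [-0.04  0.12  0.19]
```

Emit:
play_rows(gripper=[1, 1, 1, 1, 1], delta_pos=[[-0.04, 0.1, 0], [0, 0, 0.1], [0, 0, 0.1], [0, 0, 0], [0, 0, 0]], angular=[[0, 0, 0], [0, 0, 0], [0, 0, 0], [0, 0, 0], [0, 0, 0]])

```text
t: 6.87
position: [0.6435, -0.1321, 0.0093]
tool_rot: [-0.0, 0.211, 0.978, -0.0]
contact_force: [0.6, 0.0, -2.4]
gripper_width: 0.0492
gripper_force: 52.8
```

Emit:
play_rows(gripper=[-1, -1, -1, -1, -1], delta_pos=[[0, 0, 0], [0, 0, 0], [0, 0, 0], [0, 0, 0], [0, 0, 0]], angular=[[0, 0, 0], [0, 0, 0], [0, 0, 0], [0, 0, 0], [0, 0, 0]])

```text
t: 7.28
position: [0.6436, -0.1322, 0.0095]
tool_rot: [0.0, 0.211, 0.978, -0.0]
contact_force: [0.4, -0.9, -0.1]
gripper_width: 0.0853
gripper_force: 0.0
```

Emit:
play_rows(gripper=[-1, -1, -1, -1, -1], delta_pos=[[0, 0, 0], [0, 0, 0], [0, 0, -1], [0, 0, -3], [0, 0, -4]], angular=[[0, 0, 0], [0, 0, 0], [0, 0, 0], [0, 0, 0], [0, 0, 0]])

```text
t: 7.7
position: [0.6412, -0.1321, 0.0878]
tool_rot: [-0.003, 0.211, 0.978, -0.0]
contact_force: [-0.1, -1.0, 0.4]
gripper_width: 0.0856
gripper_force: 0.0
```

```bash
python3 go.py .4647 .0027 .12 107.6
```

```text
t 7.7 pos [ 0.6412 -0.1321  0.0878] yaw 155.68 w 0.0856 F [-0.1 -1.   0.4] gf 0.0
rotvec [-0.0038 -0.0046  0.8391] | cm if moved before turn [21.66  5.01 -3.1 ] | after turn [ 18.19 -12.75  -3.22]
```

Emit:
play_rows(gripper=[-1, -1, -1, -1, -1], delta_pos=[[1.5, 0.35, -0.6], [2.5, 0.6, -0.6], [3, 0.7, -0.6], [3, 0.7, -0.6], [3, 0.7, -0.6]], angular=[[0, 0, 0], [0, 0, 0], [0, 0, 0], [0, 0, 0], [0, 0, 0]])

```text
t: 8.12
position: [0.5366, -0.05, 0.1203]
tool_rot: [0.0, 0.211, 0.978, -0.0]
contact_force: [0.3, 0.3, 0.2]
gripper_width: 0.0853
gripper_force: 0.0
```

Emit:
play_rows(gripper=[-1, -1, -1, -1, -1], delta_pos=[[3, 0.7, 0], [2.8, 0.6, 0], [2, 0.46, 0], [0.86, 0.2, 0], [0, 0, 0]], angular=[[0, 0, 0], [0, 0, 0], [0, 0, 0], [0, 0, 0], [0, 0, 0]])

```text
t: 8.53
position: [0.4658, 0.0038, 0.1201]
tool_rot: [0.0, 0.21, 0.978, -0.0]
contact_force: [0.3, -0.3, -1.3]
gripper_width: 0.0855
gripper_force: 0.0
```

Emit:
play_rows(gripper=[-1, -1, -1, -1, -1], delta_pos=[[0, 0, 0], [0, 0, 0], [0, 0, 0], [0, 0, 0], [0, 0, 0]], angular=[[0, 0, 0.12], [0, 0, 0.12], [0, 0, 0.12], [0, 0, 0.12], [0, 0, 0.12]])

```text
t: 8.95
position: [0.4685, 0.0018, 0.1196]
tool_rot: [0.001, 0.494, 0.87, 0.0]
contact_force: [-0.9, 0.6, 0.7]
gripper_width: 0.0854
gripper_force: 0.0
```

Emit:
play_rows(gripper=[-1, -1, -1, -1, -1], delta_pos=[[0, 0, 0], [0, 0, 0], [0, 0, 0], [0, 0, 0], [0, 0, 0]], angular=[[0, 0, 0.12], [0, 0, 0.1], [0, 0, 0.02], [0, 0, 0], [0, 0, 0]])

```text
t: 9.37
position: [0.4675, 0.0024, 0.1194]
tool_rot: [0.0, 0.59, 0.807, 0.0]
contact_force: [-0.2, 0.0, -0.1]
gripper_width: 0.0854
gripper_force: 0.0
```

```bash
python3 go.py .4647 .0027 .007 107.6
python3 - <<'E'
from plant import get_image
import cv2,numpy as np
d=get_image("top"); np.savez("top2.npz",**d)
cv2.imwrite("pics/top2.png",cv2.resize(d["frame"][130:290,270:470,::-1],(750,600),interpolation=cv2.INTER_CUBIC))
E
```

```text
t 9.37 pos [0.4675 0.0024 0.1194] yaw 107.68 w 0.0854 F [-0.2  0.  -0.1] gf 0.0
rotvec [0.0003 0.0002 0.0014] | cm if moved before turn [ 0.12 -0.26 11.24] | after turn [ 0.12 -0.26 11.24]
```

View pics/top2.png

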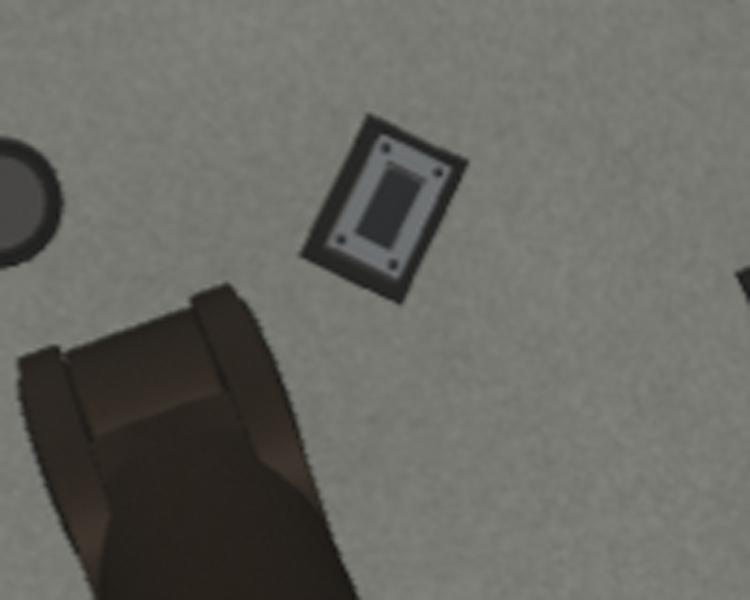

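The picture shows the lower half square in its nest at crop (385,205). Next I measure it there and grasp the upper half.

```bash
python3 - <<'E'
from h import *
d=dict(np.load("top2.npz"))
for thr in(50,60):
  pts=[]
  for A,c in blobs(d,(355,162,398,210),thr,1.5,14):
    p=plane(d,[c.mean(0)],.030)[0]; pts.append(p); print(thr,round(A,1),c.mean(0).round(1),p.round(4))
E
```

Emit:
play_rows(gripper=[-1, -1, -1, -1, -1], delta_pos=[[0.12, -0.26, 3], [0, 0, 3.3], [0, 0, 3], [0, 0, 1.5], [0, 0, 0]], angular=[[0, 0, 0], [0, 0, 0], [0, 0, 0], [0, 0, 0], [0, 0, 0]])

```text
t: 9.83
position: [0.462, 0.0029, 0.0085]
tool_rot: [-0.002, 0.59, 0.807, -0.002]
contact_force: [-0.0, -0.5, 0.2]
gripper_width: 0.0854
gripper_force: 0.0
```

Emit:
play_rows(gripper=[-1, -1, -1, -1, -1], delta_pos=[[0, 0, 0.2], [0, 0, 0.2], [0, 0, 0], [0, 0, 0], [0, 0, 0]], angular=[[0, 0, 0], [0, 0, 0], [0, 0, 0], [0, 0, 0], [0, 0, 0]])

```text
t: 10.25
position: [0.4647, 0.0031, 0.0082]
tool_rot: [0.001, 0.591, 0.807, 0.0]
contact_force: [-0.8, -0.1, 0.1]
gripper_width: 0.0857
gripper_force: 0.0
```

Emit:
play_rows(gripper=[1, 1, 1, 1, 1], delta_pos=[[0, 0, 0], [0, 0, 0], [0, 0, 0], [0, 0, 0], [0, 0, 0]], angular=[[0, 0, 0], [0, 0, 0], [0, 0, 0], [0, 0, 0], [0, 0, 0]])

```text
t: 10.67
position: [0.4644, 0.0032, 0.0078]
tool_rot: [0.0, 0.591, 0.807, 0.0]
contact_force: [-1.0, -0.9, 8.2]
gripper_width: 0.0488
gripper_force: 51.0
```

Emit:
play_rows(gripper=[1, 1, 1, 1, 1], delta_pos=[[0, 0, 0], [0, 0, 0], [0, 0, 0], [0, 0, 0], [0, 0, 0]], angular=[[0, 0, 0], [0, 0, 0], [0, 0, 0], [0, 0, 0], [0, 0, 0]])

```text
t: 11.08
position: [0.4644, 0.0032, 0.0078]
tool_rot: [0.0, 0.591, 0.807, 0.0]
contact_force: [-1.3, -1.0, 8.2]
gripper_width: 0.0487
gripper_force: 51.0
```

```bash
python3 go.py .6425 -.1315 .12 155.7
```

```text
t 11.08 pos [0.4644 0.0032 0.0078] yaw 107.53 w 0.0487 F [-1.3 -1.   8.2] gf 51.0
rotvec [ 6.000e-04  8.000e-04 -8.407e-01] | cm if moved before turn [-18.21  12.93 -11.2 ] | after turn [-21.77  -4.95 -11.22]
```

```bash
cat >> h.py <<'E'
def inrect(d,box,thr,z,s=6):
    x0,y0,x1,y1=box; g=cv2.cvtColor(d["frame"],cv2.COLOR_RGB2GRAY)[y0:y1,x0:x1]
    G=cv2.resize(g,None,fx=s,fy=s,interpolation=cv2.INTER_CUBIC)
    cs,h=cv2.findContours((G>thr).astype(np.uint8),cv2.RETR_CCOMP,cv2.CHAIN_APPROX_NONE)
    f=lambda c:(c.reshape(-1,2)+.5)/s-.5+[x0,y0]
    # bright blob that does not touch the crop border
    ok=[i for i,c in enumerate(cs) if h[0][i][3]<0 and c.min()>2 and c[...,0].max()<G.shape[1]-3 and c[...,1].max()<G.shape[0]-3]
    i=max(ok,key=lambda i:cv2.contourArea(cs[i]))
    holes=[plane(d,[f(c).mean(0)],z)[0][:2]*1000 for j,c in enumerate(cs) if h[0][j][3]==i and 1<cv2.contourArea(c)/s/s<20]
    return rect(d,f(cs[i]),z),np.round(holes,1)
E
python3 - <<'E'
from h import *
d=dict(np.load("top2.npz"))
for t in(70,80):
    r,h=inrect(d,(345,152,402,217),t,.030); print(t,r,h.tolist(),h.mean(0) if len(h) else '')
E
```

```text
70 (array([ 640.7, -132.8]), array([81.8, 52.3]), -24.6) [[603.1, -136.0], [618.2, -102.4], [663.2, -164.0], [678.2, -130.0]] [ 640.675 -133.1  ]
80 (array([ 640.7, -132.8]), array([80.8, 51.1]), -24.5) [[603.1, -136.0], [618.3, -102.3], [663.4, -163.8], [678.2, -129.9]] [ 640.75 -133.  ]
```

Emit:
play_rows(gripper=[1, 1, 1, 1, 1], delta_pos=[[0, 0, -1], [0, 0, -2.5], [0, 0, -3.2], [0, 0, -3], [0, 0, -1.5]], angular=[[0, 0, 0], [0, 0, 0], [0, 0, 0], [0, 0, 0], [0, 0, 0]])

```text
t: 11.5
position: [0.4647, 0.0036, 0.1227]
tool_rot: [0.001, 0.591, 0.807, 0.001]
contact_force: [1.2, -0.2, -2.6]
gripper_width: 0.0488
gripper_force: 53.4
```

Emit:
play_rows(gripper=[1, 1, 1, 1, 1], delta_pos=[[0, 0, 0], [0, 0, 0], [0, 0, 0], [0, 0, 0], [0, 0, 0]], angular=[[0, 0, -0.1], [0, 0, -0.12], [0, 0, -0.12], [0, 0, -0.12], [0, 0, -0.12]])

```text
t: 11.92
position: [0.4635, 0.003, 0.1198]
tool_rot: [-0.0, 0.333, 0.943, -0.0]
contact_force: [0.1, -0.3, -2.5]
gripper_width: 0.0487
gripper_force: 53.3
```

Emit:
play_rows(gripper=[1, 1, 1, 1, 1], delta_pos=[[0, 0, 0], [0, 0, 0], [0, 0, 0], [-1, -0.23, 0], [-2, -0.45, 0]], angular=[[0, 0, -0.12], [0, 0, -0.1], [0, 0, -0.04], [0, 0, 0], [0, 0, 0]])

```text
t: 12.33
position: [0.4874, -0.0148, 0.1197]
tool_rot: [-0.001, 0.21, 0.978, -0.0]
contact_force: [0.9, 0.7, -1.4]
gripper_width: 0.0487
gripper_force: 53.3
```

Emit:
play_rows(gripper=[1, 1, 1, 1, 1], delta_pos=[[-3, -0.68, 0], [-3, -0.68, 0], [-3, -0.68, 0], [-3, -0.68, 0], [-3, -0.68, 0]], angular=[[0, 0, 0], [0, 0, 0], [0, 0, 0], [0, 0, 0], [0, 0, 0]])

```text
t: 12.75
position: [0.6122, -0.1103, 0.1194]
tool_rot: [-0.0, 0.212, 0.977, -0.0]
contact_force: [0.9, 0.5, -1.9]
gripper_width: 0.0489
gripper_force: 53.3
```

Emit:
play_rows(gripper=[1, 1, 1, 1, 1], delta_pos=[[-2, -0.45, 0], [-1.2, -0.3, 0], [-0.5, -0.1, 0], [0, 0, 0], [0, 0, 0]], angular=[[0, 0, 0], [0, 0, 0], [0, 0, 0], [0, 0, 0], [0, 0, 0]])

```text
t: 13.17
position: [0.6408, -0.1308, 0.1191]
tool_rot: [-0.001, 0.211, 0.977, 0.0]
contact_force: [-0.6, 0.5, -2.2]
gripper_width: 0.0484
gripper_force: 53.3
```

```bash
python3 go.py .6435 -.132 .039 155.7
```

```text
t 13.17 pos [ 0.6408 -0.1308  0.1191] yaw 155.63 w 0.0484 F [-0.6  0.5 -2.2] gf 53.3
rotvec [ 0.     -0.001  -0.0012] | cm if moved before turn [-0.3   0.    8.01] | after turn [-0.3   0.    8.01]
```

Emit:
play_rows(gripper=[1, 1, 1, 1, 1], delta_pos=[[-0.2, 0, 1.5], [0, 0, 2], [0, 0, 2], [0, 0, 1.2], [0, 0, 0.4]], angular=[[0, 0, 0], [0, 0, 0], [0, 0, 0], [0, 0, 0], [0, 0, 0]])

```text
t: 13.58
position: [0.641, -0.1315, 0.0454]
tool_rot: [-0.002, 0.21, 0.978, -0.0]
contact_force: [0.1, -1.0, -1.9]
gripper_width: 0.0489
gripper_force: 53.3
```

Emit:
play_rows(gripper=[1, 1, 1, 1, 1], delta_pos=[[0, 0, 0.2], [0, 0, 0.2], [0, 0, 0], [0, 0, 0], [0, 0, 0]], angular=[[0, 0, 0], [0, 0, 0], [0, 0, 0], [0, 0, 0], [0, 0, 0]])

```text
t: 14.0
position: [0.6437, -0.1321, 0.0452]
tool_rot: [0.001, 0.211, 0.978, 0.0]
contact_force: [0.9, 0.9, -2.5]
gripper_width: 0.0486
gripper_force: 53.3
```

```bash
python3 go.py .6426 -.1317 .038 155.66
```

```text
t 14.0 pos [ 0.6437 -0.1321  0.0452] yaw 155.65 w 0.0486 F [ 0.9  0.9 -2.5] gf 53.3
rotvec [ 0.0003  0.0014 -0.0002] | cm if moved before turn [ 0.12 -0.01  0.72] | after turn [ 0.12 -0.01  0.72]
```

Emit:
play_rows(gripper=[1, 1, 1, 1, 1], delta_pos=[[0.12, 0, 0.2], [0, 0, 0.2], [0, 0, 0.15], [0, 0, 0], [0, 0, 0]], angular=[[0, 0, 0], [0, 0, 0], [0, 0, 0], [0, 0, 0], [0, 0, 0]])

```text
t: 14.42
position: [0.642, -0.1315, 0.0387]
tool_rot: [-0.0, 0.211, 0.978, -0.0]
contact_force: [0.3, 0.4, -1.6]
gripper_width: 0.0485
gripper_force: 53.3
```

Emit:
play_rows(gripper=[1, 1, 1, 1, 1], delta_pos=[[0, 0, 0.07], [0, 0, 0.07], [0, 0, 0.03], [0, 0, 0], [0, 0, 0]], angular=[[0, 0, 0], [0, 0, 0], [0, 0, 0], [0, 0, 0], [0, 0, 0]])

```text
t: 14.83
position: [0.6423, -0.1315, 0.038]
tool_rot: [0.0, 0.211, 0.978, -0.0]
contact_force: [-3.3, -0.5, 6.2]
gripper_width: 0.0487
gripper_force: 54.2
```

```bash
python3 go.py .6426 -.1317 .038 155.66
```

```text
t 14.83 pos [ 0.6423 -0.1315  0.038 ] yaw 155.65 w 0.0487 F [-3.3 -0.5  6.2] gf 54.2
rotvec [-0.0001  0.0006 -0.0001] | cm if moved before turn [-0.04 -0.   -0.  ] | after turn [-0.04 -0.   -0.  ]
```

Emit:
play_rows(gripper=[-1, -1, -1, -1, -1], delta_pos=[[0, 0, 0], [0, 0, 0], [0, 0, 0], [0, 0, 0], [0, 0, 0]], angular=[[0, 0, 0], [0, 0, 0], [0, 0, 0], [0, 0, 0], [0, 0, 0]])

```text
t: 15.25
position: [0.6421, -0.1316, 0.037]
tool_rot: [0.0, 0.211, 0.978, 0.0]
contact_force: [0.8, -0.2, -1.4]
gripper_width: 0.0857
gripper_force: 0.0
```

Emit:
play_rows(gripper=[-1, -1, -1, -1, -1], delta_pos=[[0, 0, 0], [0, 0, -1], [0, 0, -2.5], [0, 0, -3.2], [0, 0, -1.5]], angular=[[0, 0, 0], [0, 0, 0], [0, 0, 0], [0, 0, 0], [0, 0, 0]])

```text
t: 15.67
position: [0.6436, -0.1311, 0.1233]
tool_rot: [0.002, 0.211, 0.978, 0.0]
contact_force: [0.0, 0.3, 1.1]
gripper_width: 0.0853
gripper_force: 0.0
```

Emit:
play_rows(gripper=[-1, -1, -1, -1, -1], delta_pos=[[1, -1.5, 0], [1.6, -2.4, 0], [1.8, -2.7, 0], [1.8, -2.7, 0], [1.8, -2.7, 0]], angular=[[0, 0, 0], [0, 0, 0], [0, 0, 0], [0, 0, 0], [0, 0, 0]])

```text
t: 16.08
position: [0.5187, -0.2084, 0.1199]
tool_rot: [0.0, 0.211, 0.978, -0.0]
contact_force: [-0.1, -0.4, 0.1]
gripper_width: 0.0855
gripper_force: 0.0
```

Emit:
play_rows(gripper=[-1, -1, -1, -1, -1], delta_pos=[[1.8, -2.7, 0], [1.8, -2.7, 0], [1.8, -2.7, 0], [1.8, -2.7, 0], [1.8, -2.7, 0]], angular=[[0, 0, 0], [0, 0, 0], [0, 0, 0], [0, 0, 0], [0, 0, 0]])

```text
t: 16.5
position: [0.3809, -0.2945, 0.1199]
tool_rot: [0.0, 0.211, 0.978, -0.0]
contact_force: [0.2, -0.6, 0.4]
gripper_width: 0.085
gripper_force: 0.0
```

Emit:
play_rows(gripper=[-1, -1, -1, -1, -1], delta_pos=[[1, -1.4, 0], [0.4, -0.5, 0], [0, 0, 0], [0, 0, 0], [0, 0, 0]], angular=[[0, 0, 0], [0, 0, 0], [0, 0, 0], [0, 0, 0], [0, 0, 0]])

```text
t: 16.92
position: [0.3631, -0.3046, 0.1196]
tool_rot: [0.001, 0.21, 0.978, 0.0]
contact_force: [-0.7, -0.9, 0.2]
gripper_width: 0.0852
gripper_force: 0.0
```

```bash
python3 go.py .3613 -.3052 .012 155.66
python3 - <<'E'
from plant import get_image
from h import *
d=get_image("top"); np.savez("top3.npz",**d)
f=d["frame"][150:222,330:420,::-1]; s=get_image("side")["frame"][170:242,250:340,::-1]; s0=0
cv2.imwrite("pics/top3.png",np.hstack([cv2.resize(q,(400,320),interpolation=cv2.INTER_CUBIC) for q in(f,s)]))
for t in(70,80):
    r,h=inrect(d,(345,152,402,217),t,.052); print(t,r,h.tolist(),h.mean(0) if len(h) else '')
E
```

```text
t 16.92 pos [ 0.3631 -0.3046  0.1196] yaw 155.76 w 0.0852 F [-0.7 -0.9  0.2] gf 0.0
rotvec [0.0005 0.0015 0.0018] | cm if moved before turn [ 0.16 -0.14 10.76] | after turn [ 0.14 -0.13 10.76]
70 (array([ 640.1, -132.4]), array([81. , 51.4]), -24.4) [[605.0, -135.4], [618.9, -104.5], [641.5, -133.7], [661.2, -161.1], [675.5, -130.1]] [ 640.42 -132.96]
80 (array([ 640.1, -132.5]), array([80. , 50.4]), -24.3) [[605.0, -135.5], [619.0, -104.4], [641.7, -133.7], [661.3, -161.2], [675.5, -130.1]] [ 640.5  -132.98]
```

View pics/top3.png

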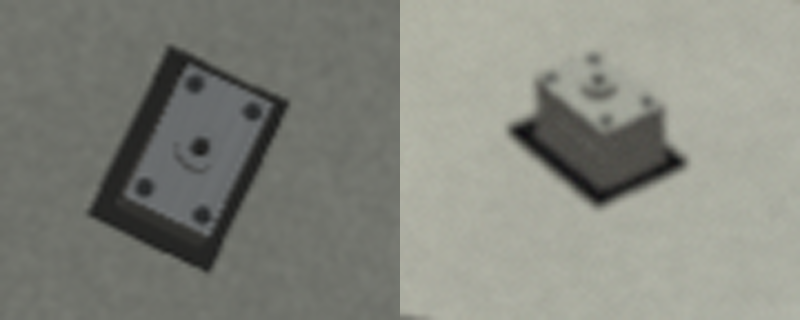

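The picture shows the upper half squarely on the lower one, edges within about 0.8 mm by the screw centroids, with crop corners near (195,85) to (200,215). Next is the round mould.

Emit:
play_rows(gripper=[-1, -1, -1, -1, -1], delta_pos=[[0.03, 0.07, 2], [0, 0, 2.8], [0, 0, 2.8], [0, 0, 1.8], [0, 0, 0.6]], angular=[[0, 0, 0], [0, 0, 0], [0, 0, 0], [0, 0, 0], [0, 0, 0]])

```text
t: 17.43
position: [0.3612, -0.3029, 0.0167]
tool_rot: [-0.001, 0.21, 0.978, 0.001]
contact_force: [0.3, -0.1, -0.8]
gripper_width: 0.0851
gripper_force: 0.0
```

Emit:
play_rows(gripper=[-1, -1, -1, -1, -1], delta_pos=[[0, 0, 0.4], [0, 0, 0.3], [0, 0, 0], [0, 0, 0], [0, 0, 0]], angular=[[0, 0, 0], [0, 0, 0], [0, 0, 0], [0, 0, 0], [0, 0, 0]])

```text
t: 17.85
position: [0.3621, -0.305, 0.013]
tool_rot: [0.001, 0.211, 0.978, -0.0]
contact_force: [-0.6, -0.9, 0.3]
gripper_width: 0.0854
gripper_force: 0.0
```

Emit:
play_rows(gripper=[1, 1, 1, 1, 1], delta_pos=[[0, 0, 0], [0, 0, 0], [0, 0, 0], [0, 0, 0], [0, 0, 0]], angular=[[0, 0, 0], [0, 0, 0], [0, 0, 0], [0, 0, 0], [0, 0, 0]])

```text
t: 18.27
position: [0.3618, -0.3048, 0.0129]
tool_rot: [0.0, 0.211, 0.978, -0.0]
contact_force: [-2.0, 1.2, 10.3]
gripper_width: 0.0604
gripper_force: 51.9
```

Emit:
play_rows(gripper=[1, 1, 1, 1, 1], delta_pos=[[0, 0, 0], [0, 0, 0], [0, 0, 0], [0, 0, 0], [0, 0, 0]], angular=[[0, 0, 0], [0, 0, 0], [0, 0, 0], [0, 0, 0], [0, 0, 0]])

```text
t: 18.68
position: [0.3618, -0.3048, 0.0129]
tool_rot: [0.0, 0.211, 0.978, -0.0]
contact_force: [-3.0, 0.6, 10.1]
gripper_width: 0.0605
gripper_force: 51.9
```

```bash
python3 go.py .6415 .1213 .12 155.66
```

```text
t 18.68 pos [ 0.3618 -0.3048  0.0129] yaw 155.65 w 0.0605 F [-3.   0.6 10.1] gf 51.9
rotvec [-0.0006  0.001  -0.0002] | cm if moved before turn [ -7.92  50.34 -10.73] | after turn [ -7.92  50.35 -10.71]
```

Emit:
play_rows(gripper=[1, 1, 1, 1, 1], delta_pos=[[0, 0, -1], [0, 0, -2.5], [0, 0, -3], [0, 0, -2.7], [0, 0, -1.5]], angular=[[0, 0, 0], [0, 0, 0], [0, 0, 0], [0, 0, 0], [0, 0, 0]])

```text
t: 19.1
position: [0.3622, -0.3047, 0.1221]
tool_rot: [0.001, 0.211, 0.978, -0.0]
contact_force: [0.3, -0.1, -2.1]
gripper_width: 0.0605
gripper_force: 55.6
```

Emit:
play_rows(gripper=[1, 1, 1, 1, 1], delta_pos=[[-0.16, 1, 0], [-0.31, 2, 0], [-0.47, 3, 0], [-0.47, 3, 0], [-0.47, 3, 0]], angular=[[0, 0, 0], [0, 0, 0], [0, 0, 0], [0, 0, 0], [0, 0, 0]])

```text
t: 19.52
position: [0.428, -0.2013, 0.1186]
tool_rot: [-0.001, 0.211, 0.977, 0.0]
contact_force: [0.8, -0.6, -3.3]
gripper_width: 0.0604
gripper_force: 55.8
```

Emit:
play_rows(gripper=[1, 1, 1, 1, 1], delta_pos=[[-0.47, 3, 0], [-0.47, 3, 0], [-0.47, 3, 0], [-0.47, 3, 0], [-0.47, 3, 0]], angular=[[0, 0, 0], [0, 0, 0], [0, 0, 0], [0, 0, 0], [0, 0, 0]])

```text
t: 19.93
position: [0.5112, -0.074, 0.1183]
tool_rot: [-0.001, 0.211, 0.978, -0.0]
contact_force: [-0.0, -0.9, -2.7]
gripper_width: 0.0604
gripper_force: 55.8
```

Emit:
play_rows(gripper=[1, 1, 1, 1, 1], delta_pos=[[-0.47, 3, 0], [-0.47, 3, 0], [-0.47, 3, 0], [-0.47, 3, 0], [-0.47, 3, 0]], angular=[[0, 0, 0], [0, 0, 0], [0, 0, 0], [0, 0, 0], [0, 0, 0]])

```text
t: 20.35
position: [0.5943, 0.0528, 0.118]
tool_rot: [-0.001, 0.211, 0.978, -0.0]
contact_force: [-0.2, 1.3, -2.4]
gripper_width: 0.0608
gripper_force: 55.8
```

Emit:
play_rows(gripper=[1, 1, 1, 1, 1], delta_pos=[[-0.47, 3, 0], [-0.31, 2.5, 0], [-0.2, 1.8, 0], [-0.1, 1, 0], [0, 0, 0]], angular=[[0, 0, 0], [0, 0, 0], [0, 0, 0], [0, 0, 0], [0, 0, 0]])

```text
t: 20.77
position: [0.6382, 0.1254, 0.1182]
tool_rot: [-0.001, 0.209, 0.978, 0.001]
contact_force: [-0.2, 0.1, -3.5]
gripper_width: 0.061
gripper_force: 55.7
```

```bash
python3 go.py .6409 .1216 .019 155.66
```

```text
t 20.77 pos [0.6382 0.1254 0.1182] yaw 155.84 w 0.061 F [-0.2  0.1 -3.5] gf 55.7
rotvec [ 0.001  -0.0018  0.0032] | cm if moved before turn [-0.42 -0.25  9.92] | after turn [-0.4  -0.24  9.92]
```

Emit:
play_rows(gripper=[1, 1, 1, 1, 1], delta_pos=[[-0.4, -0.24, 1.5], [0, 0, 2.5], [0, 0, 2.5], [0, 0, 1.5], [0, 0, 0.5]], angular=[[0, 0, 0], [0, 0, 0], [0, 0, 0], [0, 0, 0], [0, 0, 0]])

```text
t: 21.18
position: [0.6389, 0.1154, 0.0302]
tool_rot: [-0.002, 0.212, 0.977, -0.002]
contact_force: [-1.5, 0.2, -2.6]
gripper_width: 0.0608
gripper_force: 55.7
```

Emit:
play_rows(gripper=[1, 1, 1, 1, 1], delta_pos=[[0, 0, 0], [0, 0, 0], [0, 0, 0], [0, 0, 0], [0, 0, 0]], angular=[[0, 0, 0], [0, 0, 0], [0, 0, 0], [0, 0, 0], [0, 0, 0]])

```text
t: 21.6
position: [0.642, 0.1185, 0.0353]
tool_rot: [0.001, 0.211, 0.978, 0.0]
contact_force: [0.6, 0.5, -3.2]
gripper_width: 0.0608
gripper_force: 55.8
```

```bash
python3 go.py .6409 .1216 .0172 155.66
```

```text
t 21.6 pos [0.642  0.1185 0.0353] yaw 155.65 w 0.0608 F [ 0.6  0.5 -3.2] gf 55.8
rotvec [ 0.001   0.0015 -0.0001] | cm if moved before turn [0.23 0.24 1.81] | after turn [0.23 0.24 1.81]
```

Emit:
play_rows(gripper=[1, 1, 1, 1, 1], delta_pos=[[0.23, 0.24, 0.4], [0, 0, 0.5], [0, 0, 0.4], [0, 0, 0], [0, 0, 0]], angular=[[0, 0, 0], [0, 0, 0], [0, 0, 0], [0, 0, 0], [0, 0, 0]])

```text
t: 22.02
position: [0.6398, 0.1213, 0.0205]
tool_rot: [-0.0, 0.211, 0.978, -0.0]
contact_force: [-0.3, -0.8, -2.4]
gripper_width: 0.0606
gripper_force: 55.7
```

Emit:
play_rows(gripper=[1, 1, 1, 1, 1], delta_pos=[[0, 0, 0.2], [0, 0, 0.2], [0, 0, 0.1], [0, 0, 0], [0, 0, 0]], angular=[[0, 0, 0], [0, 0, 0], [0, 0, 0], [0, 0, 0], [0, 0, 0]])

```text
t: 22.43
position: [0.6404, 0.1215, 0.0171]
tool_rot: [0.0, 0.211, 0.978, -0.0]
contact_force: [-3.5, -1.2, 6.2]
gripper_width: 0.0606
gripper_force: 56.8
```

```bash
python3 go.py .6409 .1216 .017 155.66
```

```text
t 22.43 pos [0.6404 0.1215 0.0171] yaw 155.65 w 0.0606 F [-3.5 -1.2  6.2] gf 56.8
rotvec [ 0.0001  0.0008 -0.0001] | cm if moved before turn [-0.04  0.03  0.01] | after turn [-0.04  0.03  0.01]
```

Emit:
play_rows(gripper=[-1, -1, -1, -1, -1], delta_pos=[[0, 0, 0], [0, 0, 0], [0, 0, 0], [0, 0, 0], [0, 0, 0]], angular=[[0, 0, 0], [0, 0, 0], [0, 0, 0], [0, 0, 0], [0, 0, 0]])

```text
t: 22.85
position: [0.6403, 0.1214, 0.016]
tool_rot: [0.0, 0.211, 0.978, 0.0]
contact_force: [0.3, -0.0, 0.3]
gripper_width: 0.0857
gripper_force: 0.0
```

Emit:
play_rows(gripper=[-1, -1, -1, -1, -1], delta_pos=[[0, 0, -1], [0, 0, -2.5], [0, 0, -3], [0, 0, -2.5], [0, 0, -1]], angular=[[0, 0, 0], [0, 0, 0], [0, 0, 0], [0, 0, 0], [0, 0, 0]])

```text
t: 23.27
position: [0.6418, 0.1225, 0.1208]
tool_rot: [0.002, 0.211, 0.978, 0.001]
contact_force: [0.6, 0.6, 1.4]
gripper_width: 0.0857
gripper_force: 0.0
```

Emit:
play_rows(gripper=[-1, -1, -1, -1, -1], delta_pos=[[1.5, -0.3, 0], [2.5, -0.4, 0], [3, -0.5, 0], [3, -0.5, 0], [3, -0.5, 0]], angular=[[0, 0, 0], [0, 0, 0], [0, 0, 0], [0, 0, 0], [0, 0, 0]])

```text
t: 23.68
position: [0.5113, 0.1551, 0.1162]
tool_rot: [0.0, 0.211, 0.977, -0.0]
contact_force: [-0.1, 0.4, 0.1]
gripper_width: 0.0854
gripper_force: 0.0
```

Emit:
play_rows(gripper=[-1, -1, -1, -1, -1], delta_pos=[[3, -0.5, 0], [2, -0.4, 0], [1.2, -0.2, 0], [0.5, -0.1, 0], [0, 0, 0]], angular=[[0, 0, 0], [0, 0, 0], [0, 0, 0], [0, 0, 0], [0, 0, 0]])

```text
t: 24.1
position: [0.4466, 0.1718, 0.1164]
tool_rot: [0.0, 0.21, 0.978, -0.0]
contact_force: [0.5, 0.0, -0.5]
gripper_width: 0.0851
gripper_force: 0.0
```

```bash
python3 go.py .4473 .1719 .012 155.66
```

```text
t 24.1 pos [0.4466 0.1718 0.1164] yaw 155.7 w 0.0851 F [ 0.5  0.  -0.5] gf 0.0
rotvec [0.     0.0006 0.0007] | cm if moved before turn [-0.06  0.04 10.44] | after turn [-0.06  0.04 10.44]
```

Emit:
play_rows(gripper=[-1, -1, -1, -1, -1], delta_pos=[[0, 0, 2], [0, 0, 2.8], [0, 0, 2.8], [0, 0, 1.7], [0, 0, 0.5]], angular=[[0, 0, 0], [0, 0, 0], [0, 0, 0], [0, 0, 0], [0, 0, 0]])

```text
t: 24.52
position: [0.4469, 0.1705, 0.0154]
tool_rot: [-0.001, 0.212, 0.977, -0.001]
contact_force: [-0.5, -1.1, -0.4]
gripper_width: 0.0853
gripper_force: 0.0
```

Emit:
play_rows(gripper=[-1, -1, -1, -1, -1], delta_pos=[[0, 0, 0.4], [0, 0, 0.3], [0, 0, 0], [0, 0, 0], [0, 0, 0]], angular=[[0, 0, 0], [0, 0, 0], [0, 0, 0], [0, 0, 0], [0, 0, 0]])

```text
t: 24.93
position: [0.4474, 0.1718, 0.0119]
tool_rot: [0.001, 0.211, 0.977, 0.0]
contact_force: [-0.2, 0.1, 0.6]
gripper_width: 0.0859
gripper_force: 0.0
```

Emit:
play_rows(gripper=[1, 1, 1, 1, 1], delta_pos=[[0, 0, 0], [0, 0, 0], [0, 0, 0], [0, 0, 0], [0, 0, 0]], angular=[[0, 0, 0], [0, 0, 0], [0, 0, 0], [0, 0, 0], [0, 0, 0]])

```text
t: 25.35
position: [0.4469, 0.1718, 0.0116]
tool_rot: [0.0, 0.211, 0.978, 0.0]
contact_force: [-1.6, -1.4, 7.1]
gripper_width: 0.0343
gripper_force: 49.0
```

Emit:
play_rows(gripper=[1, 1, 1, 1, 1], delta_pos=[[0, 0, 0], [0, 0, 0], [0, 0, 0], [0, 0, 0], [0, 0, 0]], angular=[[0, 0, 0], [0, 0, 0], [0, 0, 0], [0, 0, 0], [0, 0, 0]])

```text
t: 25.77
position: [0.4469, 0.1718, 0.0116]
tool_rot: [0.0, 0.211, 0.978, 0.0]
contact_force: [-1.4, -0.1, 8.2]
gripper_width: 0.0345
gripper_force: 49.1
```

```bash
python3 go.py .5399 .3746 .12 155.66
python3 - <<'E'
from plant import get_image
from h import *
d=get_image("top"); 
x0,y0=248,163
r=[b for b in [inrect]]
try:
    q,h=inrect(d,(x0-6,y0-6,298,212),75,.044); print("round mould in nest",q,h.tolist())
except Exception as e: print(e)
s=get_image("side")["frame"][200:350,200:350,::-1]
cv2.imwrite("pics/n1.png",np.hstack([cv2.resize(a,(400,400),interpolation=cv2.INTER_CUBIC) for a in(d["frame"][140:290,180:330,::-1],s)]))
E
```

```text
t 25.77 pos [0.4469 0.1718 0.0116] yaw 155.67 w 0.0345 F [-1.4 -0.1  8.2] gf 49.1
rotvec [0.0003 0.0007 0.0001] | cm if moved before turn [ -0.12  22.31 -10.83] | after turn [ -0.11  22.31 -10.84]
round mould in nest (array([639.2, 119.3]), array([61.4, 61.2]), -88.1) [[620.0, 130.2], [628.9, 100.3], [639.4, 119.6], [649.9, 139.0], [658.6, 109.3]]
```

View pics/n1.png

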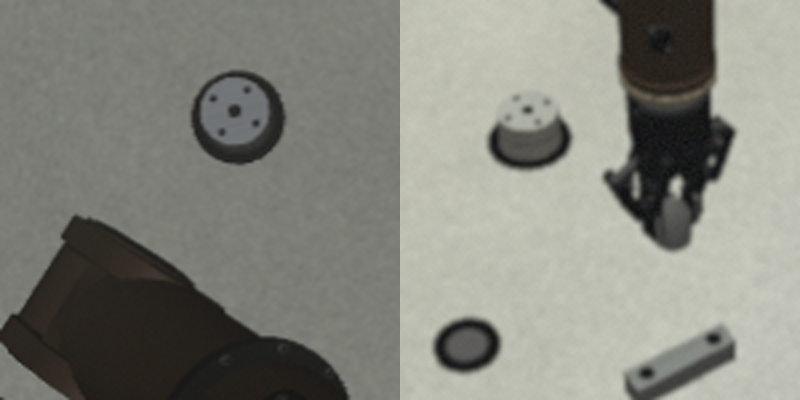

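The picture shows the round mould centred in its dish, crop (235,110) in the top half, within 1 mm. The nozzle is held upright between the fingers at side crop (675,220). I'm moving it to its nest.

Emit:
play_rows(gripper=[1, 1, 1, 1, 1], delta_pos=[[0, 0, -1], [0, 0, -2], [0, 0, -2.5], [0, 0, -2], [0, 0, -1]], angular=[[0, 0, 0], [0, 0, 0], [0, 0, 0], [0, 0, 0], [0, 0, 0]])

```text
t: 26.28
position: [0.4472, 0.1722, 0.0986]
tool_rot: [0.001, 0.211, 0.978, 0.001]
contact_force: [0.1, -0.0, -1.8]
gripper_width: 0.0343
gripper_force: 50.5
```

Emit:
play_rows(gripper=[1, 1, 1, 1, 1], delta_pos=[[0, 1.2, 0], [0, 2.2, 0], [0, 3, 0], [0, 3, 0], [0, 3, 0]], angular=[[0, 0, 0], [0, 0, 0], [0, 0, 0], [0, 0, 0], [0, 0, 0]])

```text
t: 26.7
position: [0.4981, 0.2858, 0.095]
tool_rot: [-0.0, 0.211, 0.977, -0.001]
contact_force: [0.3, -0.1, -1.5]
gripper_width: 0.0342
gripper_force: 50.5
```

Emit:
play_rows(gripper=[1, 1, 1, 1, 1], delta_pos=[[0, 3, 0], [0, 2.8, 0], [0, 2.2, 0], [0, 1.3, 0], [-0.1, 0.6, 0]], angular=[[0, 0, 0], [0, 0, 0], [0, 0, 0], [0, 0, 0], [0, 0, 0]])

```text
t: 27.12
position: [0.5389, 0.3773, 0.0945]
tool_rot: [-0.001, 0.21, 0.978, 0.0]
contact_force: [0.1, -0.1, -2.3]
gripper_width: 0.0341
gripper_force: 50.5
```

Emit:
play_rows(gripper=[1, 1, 1, 1, 1], delta_pos=[[0, 0, 0], [0, 0, 0], [0, 0, 0], [0, 0, 0], [0, 0, 0]], angular=[[0, 0, 0], [0, 0, 0], [0, 0, 0], [0, 0, 0], [0, 0, 0]])

```text
t: 27.53
position: [0.5397, 0.3733, 0.0962]
tool_rot: [0.0, 0.211, 0.977, -0.0]
contact_force: [-0.5, 0.1, -2.1]
gripper_width: 0.0342
gripper_force: 50.5
```

```bash
python3 go.py .5399 .3746 .019 155.66
```

```text
t 27.53 pos [0.5397 0.3733 0.0962] yaw 155.6 w 0.0342 F [-0.5  0.1 -2.1] gf 50.5
rotvec [-0.0005  0.0005 -0.001 ] | cm if moved before turn [0.03 0.13 7.72] | after turn [0.03 0.13 7.72]
```

Emit:
play_rows(gripper=[1, 1, 1, 1, 1], delta_pos=[[0.03, 0.13, 1.5], [0, 0, 2], [0, 0, 2], [0, 0, 1.3], [0, 0, 0.6]], angular=[[0, 0, 0], [0, 0, 0], [0, 0, 0], [0, 0, 0], [0, 0, 0]])

```text
t: 27.95
position: [0.5387, 0.3743, 0.0192]
tool_rot: [-0.001, 0.211, 0.978, -0.001]
contact_force: [-0.2, 0.2, -1.6]
gripper_width: 0.0342
gripper_force: 50.5
```

Emit:
play_rows(gripper=[1, 1, 1, 1, 1], delta_pos=[[0, 0, 0.1], [0, 0, 0.1], [0, 0, 0], [0, 0, 0], [0, 0, 0]], angular=[[0, 0, 0], [0, 0, 0], [0, 0, 0], [0, 0, 0], [0, 0, 0]])

```text
t: 28.37
position: [0.5403, 0.3761, 0.021]
tool_rot: [0.0, 0.211, 0.978, 0.001]
contact_force: [-0.7, -0.5, -2.0]
gripper_width: 0.0342
gripper_force: 50.5
```

```bash
python3 go.py .5399 .3746 .0156 155.66
```

```text
t 28.37 pos [0.5403 0.3761 0.021 ] yaw 155.65 w 0.0342 F [-0.7 -0.5 -2. ] gf 50.5
rotvec [ 0.0013  0.0007 -0.0002] | cm if moved before turn [-0.03 -0.15  0.54] | after turn [-0.03 -0.15  0.54]
```

Emit:
play_rows(gripper=[1, 1, 1, 1, 1], delta_pos=[[-0.03, -0.12, 0.2], [0, 0, 0.2], [0, 0, 0.05], [0, 0, 0.05], [0, 0, 0]], angular=[[0, 0, 0], [0, 0, 0], [0, 0, 0], [0, 0, 0], [0, 0, 0]])

```text
t: 28.78
position: [0.5398, 0.3742, 0.0158]
tool_rot: [0.0, 0.211, 0.977, -0.0]
contact_force: [-1.7, -2.8, 6.4]
gripper_width: 0.0344
gripper_force: 51.3
```

Emit:
play_rows(gripper=[1, 1, 1, 1, 1], delta_pos=[[0, 0, 0.05], [0, 0, 0], [0, 0, 0], [0, 0, 0], [0, 0, 0]], angular=[[0, 0, 0], [0, 0, 0], [0, 0, 0], [0, 0, 0], [0, 0, 0]])

```text
t: 29.2
position: [0.5397, 0.3742, 0.0157]
tool_rot: [0.0, 0.211, 0.977, -0.0]
contact_force: [-3.2, -4.9, 10.1]
gripper_width: 0.0343
gripper_force: 51.7
```

```bash
python3 go.py .5399 .3746 .0156 155.66
```

```text
t 29.2 pos [0.5397 0.3742 0.0157] yaw 155.64 w 0.0343 F [-3.2 -4.9 10.1] gf 51.7
rotvec [-0.0002  0.0009 -0.0003] | cm if moved before turn [-0.    0.04  0.01] | after turn [-0.    0.04  0.01]
```

Emit:
play_rows(gripper=[-1, -1, -1, -1, -1], delta_pos=[[0, 0, 0], [0, 0, 0], [0, 0, 0], [0, 0, 0], [0, 0, 0]], angular=[[0, 0, 0], [0, 0, 0], [0, 0, 0], [0, 0, 0], [0, 0, 0]])

```text
t: 29.62
position: [0.5396, 0.3745, 0.0145]
tool_rot: [-0.0, 0.211, 0.978, -0.0]
contact_force: [-0.3, 0.3, -0.2]
gripper_width: 0.0852
gripper_force: 0.0
```

Emit:
play_rows(gripper=[-1, -1, -1, -1, -1], delta_pos=[[0, 0, -1], [0, 0, -2.5], [0, 0, -3], [0, 0, -2.5], [0, 0, -1]], angular=[[0, 0, 0], [0, 0, 0], [0, 0, 0], [0, 0, 0], [0, 0, 0]])

```text
t: 30.03
position: [0.5406, 0.3762, 0.1193]
tool_rot: [0.001, 0.211, 0.978, 0.002]
contact_force: [-0.7, 0.3, -0.2]
gripper_width: 0.0856
gripper_force: 0.0
```

Emit:
play_rows(gripper=[-1, -1, -1, -1, -1], delta_pos=[[1, -0.9, 0], [1.8, -1.7, 0], [2.2, -2, 0], [2.2, -2, 0], [2.2, -2, 0]], angular=[[0, 0, 0], [0, 0, 0], [0, 0, 0], [0, 0, 0], [0, 0, 0]])

```text
t: 30.45
position: [0.4171, 0.3342, 0.1147]
tool_rot: [0.0, 0.211, 0.977, -0.0]
contact_force: [0.0, 0.1, -0.3]
gripper_width: 0.0857
gripper_force: 0.0
```

Emit:
play_rows(gripper=[-1, -1, -1, -1, -1], delta_pos=[[2, -1.9, 0], [1.5, -1.4, 0], [0.8, -0.8, 0], [0.3, -0.3, 0], [0, 0, 0]], angular=[[0, 0, 0], [0, 0, 0], [0, 0, 0], [0, 0, 0], [0, 0, 0.1]])

```text
t: 30.87
position: [0.3584, 0.3136, 0.1148]
tool_rot: [0.0, 0.259, 0.966, -0.0]
contact_force: [0.4, -0.9, 0.3]
gripper_width: 0.0855
gripper_force: 0.0
```

Emit:
play_rows(gripper=[-1, -1, -1, -1, -1], delta_pos=[[0, 0, 0], [0, 0, 0], [0, 0, 0], [0, 0, 0], [0, 0, 0]], angular=[[0, 0, 0.12], [0, 0, 0.12], [0, 0, 0.12], [0, 0, 0.12], [0, 0, 0.12]])

```text
t: 31.28
position: [0.3598, 0.3144, 0.1147]
tool_rot: [0.0, 0.536, 0.844, 0.0]
contact_force: [-0.4, 0.2, -0.8]
gripper_width: 0.0853
gripper_force: 0.0
```

Emit:
play_rows(gripper=[-1, -1, -1, -1, -1], delta_pos=[[0, 0, 0], [0, 0, 0], [0, 0, 0], [0, 0, 0], [0, 0, 0]], angular=[[0, 0, 0.12], [0, 0, 0.12], [0, 0, 0.12], [0, 0, 0.12], [0, 0, 0.12]])

```text
t: 31.7
position: [0.3598, 0.3144, 0.1147]
tool_rot: [-0.0, 0.762, 0.648, 0.0]
contact_force: [-0.5, -0.7, 1.0]
gripper_width: 0.085
gripper_force: 0.0
```

Emit:
play_rows(gripper=[-1, -1, -1, -1, -1], delta_pos=[[0, 0, 0], [0, 0, 0], [0, 0, 0], [0, 0, 0], [0, 0, 0]], angular=[[0, 0, 0.12], [0, 0, 0.12], [0, 0, 0.08], [0, 0, 0], [0, 0, 0]])

```text
t: 32.12
position: [0.3593, 0.3142, 0.1147]
tool_rot: [0.0, 0.853, 0.522, 0.0]
contact_force: [-0.4, -0.1, -0.3]
gripper_width: 0.0855
gripper_force: 0.0
```

```bash
python3 go.py .3589 .3137 .008 62
```

```text
t 32.12 pos [0.3593 0.3142 0.1147] yaw 62.99 w 0.0855 F [-0.4 -0.1 -0.3] gf 0.0
rotvec [ 0.0004 -0.0005  0.0172] | cm if moved before turn [-7.000e-02 -1.000e-02  1.067e+01] | after turn [-7.000e-02 -1.000e-02  1.067e+01]
```

Emit:
play_rows(gripper=[-1, -1, -1, -1, -1], delta_pos=[[-0.06, 0, 2], [0, 0, 2.8], [0, 0, 2.8], [0, 0, 1.8], [0, 0, 0.6]], angular=[[0, 0, 0.017], [0, 0, 0], [0, 0, 0], [0, 0, 0], [0, 0, 0]])

```text
t: 32.53
position: [0.3575, 0.3123, 0.0122]
tool_rot: [0.0, 0.857, 0.515, -0.002]
contact_force: [0.1, -0.8, 0.3]
gripper_width: 0.0855
gripper_force: 0.0
```

Emit:
play_rows(gripper=[-1, -1, -1, -1, -1], delta_pos=[[0, 0, 0.4], [0, 0, 0.3], [0, 0, 0], [0, 0, 0], [0, 0, 0]], angular=[[0, 0, 0], [0, 0, 0], [0, 0, 0], [0, 0, 0], [0, 0, 0]])

```text
t: 32.95
position: [0.3587, 0.3137, 0.0085]
tool_rot: [-0.0, 0.858, 0.514, 0.001]
contact_force: [0.7, 0.6, 0.1]
gripper_width: 0.0856
gripper_force: 0.0
```

Emit:
play_rows(gripper=[1, 1, 1, 1, 1], delta_pos=[[0, 0, 0], [0, 0, 0], [0, 0, 0], [0, 0, 0], [0, 0, 0]], angular=[[0, 0, 0], [0, 0, 0], [0, 0, 0], [0, 0, 0], [0, 0, 0]], force=60)

```text
t: 33.37
position: [0.3582, 0.3132, 0.0077]
tool_rot: [0.0, 0.858, 0.514, 0.0]
contact_force: [-0.2, 0.5, -1.3]
gripper_width: 0.0257
gripper_force: 0.0
```

Emit:
play_rows(gripper=[1, 1, 1, 1, 1], delta_pos=[[0, 0, 0], [0, 0, 0], [0, 0, 0], [0, 0, 0], [0, 0, 0]], angular=[[0, 0, 0], [0, 0, 0], [0, 0, 0], [0, 0, 0], [0, 0, 0]])

```text
t: 33.78
position: [0.3582, 0.3132, 0.0079]
tool_rot: [0.0, 0.858, 0.514, 0.0]
contact_force: [-1.1, -1.1, 5.4]
gripper_width: 0.0227
gripper_force: 59.2
```

```bash
python3 go.py .5635 -.4083 .14 24.8
```

```text
t 33.78 pos [0.3582 0.3132 0.0079] yaw 61.86 w 0.0227 F [-1.1 -1.1  5.4] gf 59.2
rotvec [ 2.000e-04 -2.000e-04  6.469e-01] | cm if moved before turn [-53.95  52.13 -13.2 ] | after turn [-11.63  74.11 -13.21]
```

Emit:
play_rows(gripper=[1, 1, 1, 1, 1], delta_pos=[[0, 0, -1], [0, 0, -3], [0, 0, -3.8], [0, 0, -3.5], [0, 0, -1.9]], angular=[[0, 0, 0], [0, 0, 0], [0, 0, 0], [0, 0, 0], [0, 0, 0]])

```text
t: 34.2
position: [0.3585, 0.314, 0.1434]
tool_rot: [-0.0, 0.858, 0.514, 0.001]
contact_force: [0.9, 0.8, -4.3]
gripper_width: 0.0226
gripper_force: 60.0
```

Emit:
play_rows(gripper=[1, 1, 1, 1, 1], delta_pos=[[0, 0, 0], [0, 0, 0], [0, 0, 0], [0, 0, 0], [0, 0, 0]], angular=[[0, 0, 0.11], [0, 0, 0.12], [0, 0, 0.12], [0, 0, 0.12], [0, 0, 0.12]])

```text
t: 34.62
position: [0.3576, 0.3127, 0.1398]
tool_rot: [0.0, 0.971, 0.24, -0.0]
contact_force: [0.7, 0.2, -3.4]
gripper_width: 0.0224
gripper_force: 59.9
```

Emit:
play_rows(gripper=[1, 1, 1, 1, 1], delta_pos=[[0, 0, 0], [-0.16, 1, 0], [-0.32, 2, 0], [-0.54, 3.4, 0], [-0.54, 3.4, 0]], angular=[[0, 0, 0.057], [0, 0, 0], [0, 0, 0], [0, 0, 0], [0, 0, 0]])

```text
t: 35.03
position: [0.3846, 0.2165, 0.1397]
tool_rot: [0.0, 0.976, 0.217, -0.0]
contact_force: [0.3, -1.0, -3.3]
gripper_width: 0.023
gripper_force: 59.9
```

Emit:
play_rows(gripper=[1, 1, 1, 1, 1], delta_pos=[[-0.54, 3.4, 0], [-0.54, 3.4, 0], [-0.54, 3.4, 0], [-0.54, 3.4, 0], [-0.54, 3.4, 0]], angular=[[0, 0, 0], [0, 0, 0], [0, 0, 0], [0, 0, 0], [0, 0, 0]])

```text
t: 35.45
position: [0.4313, 0.0496, 0.1398]
tool_rot: [0.0, 0.976, 0.216, -0.0]
contact_force: [1.2, 0.0, -3.8]
gripper_width: 0.0226
gripper_force: 59.9
```

Emit:
play_rows(gripper=[1, 1, 1, 1, 1], delta_pos=[[-0.54, 3.4, 0], [-0.54, 3.4, 0], [-0.54, 3.4, 0], [-0.54, 3.4, 0], [-0.54, 3.4, 0]], angular=[[0, 0, 0], [0, 0, 0], [0, 0, 0], [0, 0, 0], [0, 0, 0]])

```text
t: 35.87
position: [0.4778, -0.1159, 0.1398]
tool_rot: [-0.0, 0.976, 0.216, -0.0]
contact_force: [0.5, 0.9, -4.4]
gripper_width: 0.0227
gripper_force: 59.9
```

Emit:
play_rows(gripper=[1, 1, 1, 1, 1], delta_pos=[[-0.54, 3.4, 0], [-0.54, 3.4, 0], [-0.54, 3.4, 0], [-0.54, 3.4, 0], [-0.54, 3.4, 0]], angular=[[0, 0, 0], [0, 0, 0], [0, 0, 0], [0, 0, 0], [0, 0, 0]])

```text
t: 36.28
position: [0.5243, -0.2813, 0.1396]
tool_rot: [-0.001, 0.976, 0.216, -0.0]
contact_force: [0.8, 0.7, -4.2]
gripper_width: 0.0226
gripper_force: 59.9
```

Emit:
play_rows(gripper=[1, 1, 1, 1, 1], delta_pos=[[-0.54, 3.4, 0], [-0.5, 3.2, 0], [-0.44, 2.8, 0], [-0.35, 2.2, 0], [-0.2, 1.2, 0]], angular=[[0, 0, 0], [0, 0, 0], [0, 0, 0], [0, 0, 0], [0, 0, 0]])

```text
t: 36.7
position: [0.5589, -0.4081, 0.1392]
tool_rot: [0.0, 0.977, 0.214, -0.001]
contact_force: [-1.0, -0.2, -4.2]
gripper_width: 0.0227
gripper_force: 59.9
```

Emit:
play_rows(gripper=[1, 1, 1, 1, 1], delta_pos=[[-0.08, 0.5, 0], [0, 0, 0], [0, 0, 0], [0, 0, 0], [0, 0, 0]], angular=[[0, 0, 0], [0, 0, 0], [0, 0, 0], [0, 0, 0], [0, 0, 0]])

```text
t: 37.12
position: [0.5621, -0.4073, 0.1397]
tool_rot: [-0.0, 0.976, 0.216, 0.0]
contact_force: [-0.2, -0.2, -3.8]
gripper_width: 0.023
gripper_force: 59.9
```

```bash
python3 go.py .5628 -.4086 .018 24.8
python3 - <<'E'
from h import *
T=dict(np.load("top0.npz"))
for t in(52,56,60):
    A,c=max(blobs(T,(460,190,512,255),t,50,4000),key=lambda q:q[0]); print("nest",t,rect(T,c,.005))
for t in(34,38,42,46):
    try: print("inlay",t,inrect(T,(460,190,512,255),t,.004))
    except Exception as e: print(t,e)
E
```

```text
t 37.12 pos [ 0.5621 -0.4073  0.1397] yaw 24.9 w 0.023 F [-0.2 -0.2 -3.8] gf 59.9
rotvec [-0.0009 -0.0003  0.0018] | cm if moved before turn [ 0.    0.16 12.17] | after turn [1.000e-02 1.500e-01 1.217e+01]
nest 52 (array([ 562. , -410.5]), array([123.4,  50. ]), 25.0)
nest 56 (array([ 562. , -410.5]), array([123.8,  50.4]), 25.0)
nest 60 (array([ 562.1, -410.5]), array([124.2,  50.7]), 25.0)
inlay 34 ((array([ 562.6, -410.4]), array([103.5,  28.4]), 24.9), array([], dtype=float64))
inlay 38 ((array([ 562.5, -410.6]), array([102.1,  26.7]), 24.9), array([], dtype=float64))
inlay 42 ((array([ 562.4, -410.6]), array([101. ,  25.4]), 24.9), array([], dtype=float64))
inlay 46 ((array([ 562.4, -410.6]), array([100.2,  24.4]), 25.0), array([], dtype=float64))
```

Emit:
play_rows(gripper=[1, 1, 1, 1, 1], delta_pos=[[0.04, 0.25, 2], [0, 0, 3], [0, 0, 3], [0, 0, 2.5], [0, 0, 1]], angular=[[0, 0, 0], [0, 0, 0], [0, 0, 0], [0, 0, 0], [0, 0, 0]])

```text
t: 37.53
position: [0.5616, -0.4085, 0.0209]
tool_rot: [-0.002, 0.977, 0.215, -0.002]
contact_force: [-0.9, 0.9, -4.5]
gripper_width: 0.023
gripper_force: 59.8
```

Emit:
play_rows(gripper=[1, 1, 1, 1, 1], delta_pos=[[0, 0, 0.3], [0, 0, 0], [0, 0, 0], [0, 0, 0], [0, 0, 0]], angular=[[0, 0, 0], [0, 0, 0], [0, 0, 0], [0, 0, 0], [0, 0, 0]])

```text
t: 37.95
position: [0.5644, -0.4116, 0.0234]
tool_rot: [0.001, 0.977, 0.215, 0.001]
contact_force: [-0.6, 0.3, -4.1]
gripper_width: 0.0224
gripper_force: 59.8
```

```bash
python3 go.py .5636 -.4095 .012 24.95
```

```text
t 37.95 pos [ 0.5644 -0.4116  0.0234] yaw 24.8 w 0.0224 F [-0.6  0.3 -4.1] gf 59.8
rotvec [ 0.0024 -0.0015 -0.0027] | cm if moved before turn [ 0.01 -0.23  1.14] | after turn [ 0.01 -0.22  1.14]
```

Emit:
play_rows(gripper=[1, 1, 1, 1, 1], delta_pos=[[0, -0.18, 0.3], [0, 0, 0.3], [0, 0, 0], [0, 0, 0], [0, 0, 0]], angular=[[0, 0, -0.002], [0, 0, 0], [0, 0, 0], [0, 0, 0], [0, 0, 0]])

```text
t: 38.37
position: [0.5626, -0.4093, 0.0156]
tool_rot: [-0.0, 0.976, 0.216, -0.0]
contact_force: [-0.2, 0.1, -4.8]
gripper_width: 0.023
gripper_force: 59.9
```

```bash
python3 go.py .5636 -.4095 .012 24.95
```

```text
t 38.37 pos [ 0.5626 -0.4093  0.0156] yaw 24.9 w 0.023 F [-0.2  0.1 -4.8] gf 59.9
rotvec [-0.0001  0.0001 -0.0008] | cm if moved before turn [0.08 0.06 0.36] | after turn [0.08 0.06 0.36]
```

Emit:
play_rows(gripper=[1, 1, 1, 1, 1], delta_pos=[[0.08, 0.05, 0.15], [0, 0, 0.15], [0, 0, 0.05], [0, 0, 0.03], [0, 0, 0]], angular=[[0, 0, 0], [0, 0, 0], [0, 0, 0], [0, 0, 0], [0, 0, 0]])

```text
t: 38.78
position: [0.5638, -0.4094, 0.012]
tool_rot: [0.0, 0.976, 0.216, 0.0]
contact_force: [-0.8, 1.2, 0.4]
gripper_width: 0.0225
gripper_force: 60.4
```

Emit:
play_rows(gripper=[1, 1, 1, 1, 1], delta_pos=[[0, 0, 0], [0, 0, 0], [0, 0, 0], [0, 0, 0], [0, 0, 0]], angular=[[0, 0, 0], [0, 0, 0], [0, 0, 0], [0, 0, 0], [0, 0, 0]])

```text
t: 39.2
position: [0.5638, -0.4094, 0.0121]
tool_rot: [0.0, 0.976, 0.216, 0.0]
contact_force: [-1.0, 1.3, 2.3]
gripper_width: 0.0225
gripper_force: 60.6
```

```bash
python3 go.py .5636 -.4095 .012 24.95
```

```text
t 39.2 pos [ 0.5638 -0.4094  0.0121] yaw 24.91 w 0.0225 F [-1.   1.3  2.3] gf 60.6
rotvec [ 0.0002 -0.0002 -0.0007] | cm if moved before turn [-0.02  0.    0.01] | after turn [-0.02  0.    0.01]
```

Emit:
play_rows(gripper=[-1, -1, -1, -1, -1], delta_pos=[[0, 0, 0], [0, 0, 0], [0, 0, 0], [0, 0, 0], [0, 0, 0]], angular=[[0, 0, 0], [0, 0, 0], [0, 0, 0], [0, 0, 0], [0, 0, 0]])

```text
t: 39.62
position: [0.5637, -0.4095, 0.0118]
tool_rot: [0.0, 0.976, 0.216, 0.0]
contact_force: [-0.6, 0.3, -0.1]
gripper_width: 0.0815
gripper_force: 0.0
```

Emit:
play_rows(gripper=[-1, -1, -1, -1, -1], delta_pos=[[0, 0, -1], [0, 0, -2.5], [0, 0, -3.5], [0, 0, -3.5], [0, 0, -2.5]], angular=[[0, 0, 0], [0, 0, 0], [0, 0, 0], [0, 0, 0], [0, 0, 0]])

```text
t: 40.03
position: [0.5644, -0.4101, 0.146]
tool_rot: [0.001, 0.976, 0.216, 0.001]
contact_force: [0.7, -0.7, 0.2]
gripper_width: 0.0852
gripper_force: 0.0
```

Emit:
play_rows(gripper=[-1, -1, -1, -1, -1], delta_pos=[[-0.5, -1.5, 0], [-1, -3, 0], [-1, -3.5, 0], [-1, -3.5, 0], [-1, -3.5, 0]], angular=[[0, 0, 0], [0, 0, 0], [0, 0, 0], [0, 0, 0], [0, 0, 0]])

```text
t: 40.45
position: [0.4585, -0.2913, 0.1426]
tool_rot: [0.0, 0.976, 0.216, 0.0]
contact_force: [0.9, -0.3, -0.2]
gripper_width: 0.0858
gripper_force: 0.0
```

Emit:
play_rows(gripper=[-1, -1, -1, -1, -1], delta_pos=[[-1, -3, 0], [-0.6, -2, 0], [-0.3, -1, 0], [0, 0, 0], [0, 0, 0]], angular=[[0, 0, 0], [0, 0, 0], [0, 0, 0], [0, 0, 0], [0, 0, 0]])

```text
t: 40.87
position: [0.4181, -0.2466, 0.1427]
tool_rot: [0.001, 0.976, 0.216, 0.001]
contact_force: [0.1, -0.2, -0.4]
gripper_width: 0.0857
gripper_force: 0.0
```

```bash
python3 go.py
python3 - <<'E'
from plant import get_image
from h import *
d=get_image("top"); np.savez("top4.npz",**d); s=get_image("side"); np.savez("side4.npz",**s)
t=cv2.resize(d["frame"][140:340,130:540,::-1],(800,390),interpolation=cv2.INTER_CUBIC)
S=cv2.resize(s["frame"][130:350,200:480,::-1],(400,210),interpolation=cv2.INTER_AREA)
S2=np.hstack([cv2.resize(q,(400,210),interpolation=cv2.INTER_CUBIC) for q in(s["frame"][140:220,260:400,::-1],s["frame"][230:350,190:380,::-1])])
cv2.imwrite("pics/fin.png",np.vstack([t,S2]))
print("bar",inrect(d,(458,186,512,255),70,.030))
print("stack",inrect(d,(345,152,402,217),75,.052))
P=cloud(d)
for n,(x,y) in dict(rect=(.641,-.133),bar=(.5625,-.41),big=(.639,.119),small=(.538,.373),jar=(.331,-.453)).items():
    m=(np.hypot(P[...,0]-x,P[...,1]-y)<.045)&(P[...,2]>.018)&(P[...,2]<.13); print(n,np.percentile(P[m][:,2],85).round(4),np.median(P[m],0).round(4),m.sum())
E
```

```text
t 40.87 pos [ 0.4181 -0.2466  0.1427] yaw 24.92 w 0.0857 F [ 0.1 -0.2 -0.4] gf 0.0
bar ((array([ 562.3, -409.9]), array([99.3, 23.5]), 24.8), array([], dtype=float64))
stack ((array([ 640.1, -132.5]), array([80.8, 51.2]), -24.4), array([[ 605. , -135.4],
       [ 619. , -104.4],
       [ 641.5, -133.7],
       [ 661.3, -161.1],
       [ 675.5, -130. ]]))
rect 0.0566 [ 0.6385 -0.131   0.0526] 737
bar 0.0329 [ 0.5605 -0.4089  0.0299] 401
big 0.0469 [0.6373 0.1187 0.0437] 548
small 0.0561 [0.5363 0.3681 0.0425] 206
jar 0.098 [ 0.3264 -0.4579  0.0955] 461
```

View pics/fin.png

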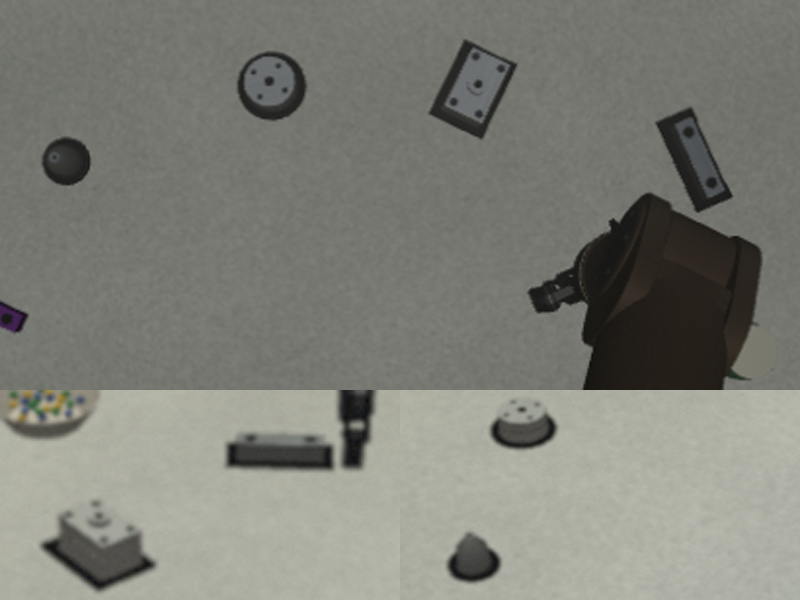

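The final picture shows every piece flat in its nest at the right height: stack at (475,85), bar (695,160), round mould (270,80) and nozzle (66,160). The jar is still at (755,350). I'm handing in.

```bash
python3 -c "
from plant import arm
print(arm.close_job())"
```

```text
the job is handed in; nothing more can be done
None
```

All five pieces are in their matching nests, with the upper mould half squarely on the lower (edges within about 1 mm by camera) and the jar not touched, and the job was handed in at about 41 s.

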